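Put a test cartridge away in a chest with a folding lid stay

TASK

Lift the storage chest's lid by its bar until the folding stay at its right end locks and the lid stands open by itself, and lay the test cartridge inside. Then hold the stay's black handle, pull it forward to break the joint, and lead the lid gently down with it until it is fully shut. Never let the lid drop or slam, do not strain lid or stay at their stops, and leave the specimen cup and the vial rack where they stand.

Things in the scene. Friction and masses are not known exactly. Their poses are not given: they have to be found in the camera images.
- chest: Fixed grey storage chest, 140 (x) x 220 (y) x 80 mm high, open top under a hinged lid, walls 6 mm, inner floor 10 mm above its underside. Origin: centre of its underside; z up, -x is its front (towards the robot), -y its right end, where the stay is.
- chest_lid (a joint): Lid angle about its hinge at the rear top rim, rad: 0 shut, grows opening to a hard stop where the stay comes straight, between 1.30 and 1.50 as the stay's pin was set; 0.03 less resting on the locked stay. Weight (0.3 to 0.5 kg) and a hinge spring pull it shut all the way, about 0.5 N m (4 N at the bar): it slams if let go before the stay has locked.
- lid_hinge (a point): Point on the lid's hinge axis (parallel to the chest's y), half-way along the chest's width: 70 mm behind the chest's centre, 80 mm above its underside. Axes as the chest's.
- lid_bar (a point): Middle of the lid's round steel bar handle: 10 mm thick, along the chest's y, 90 mm clear between posts; shut, it is 125 mm in front of the hinge axis and 57 mm above it, 45 mm above the lid's top. It swings with the lid about lid_hinge and turns in a light (20 N) pinch from above, tool upright throughout. Lid open: it is behind the upright panel, still free from above.
- stay_joint (a joint): Knee angle of the two-link folding stay, rad: about 0 folded (lid shut), 2.72 straight, 3.07 locked on its stop. A weak spring carries it past straight only once the lid is pressed up to its hard stop (within 1 mm at the bar): feel for the stop, where the resistance rises by some 5 N, and press no harder than 10. Let the lid down 0.03 rad and the locked stay carries it.
- stay_grip (a point): Grip point on the black handle, a round 13 mm rod on the stay's lower link at the knee, along the chest's y, sticking out 26 to 92 mm from the chest's right end; this point 60 mm out. It swings about stay_pivot, radius 67 mm: locked, behind and above it; pulled forward, up and over to the front, then down, some 2.3 rad in all, to 66 mm in front and 9 mm below (shut). It carries the lid with it.
- stay_pivot (a point): Point on the axis of the stay's lower pin, level across y with stay_grip; 70 mm in front of the hinge axis and 20 below it, give or take 5: friction clamps the pin in a slot, and 30 N drags it (12 N beyond the lid's closing force at the bar), which counts as strain. 3 N on the handle breaks the lock; then the lid drives it forward with 4 to 9 N: pinch it from above and hold it back.
- cartridge: Loose flat white test cartridge, 44 (x) x 62 (y) x 8 mm, 10 mm over its raised dot, 22 g, lying on the worktop to the right of the chest; the only one on the bench. Origin: centre of its underside, z up. Grasp it across its 44 mm width.
- cup: Bystander: specimen cup with screw lid, 62 mm wide, 69 mm tall, loose. Origin: centre of its underside.
- rack: Bystander: white rack of vials, 76 x 98 x 54 mm, loose, left of the chest. Origin: centre of its underside.

How it is judged:
By the outcome, as a careful person would: the job done as asked, in the order asked, and still so for the second after the job is handed in, with the robot touching nothing.
It also fails if it takes over 72 s, if anything falls off the work surface, if the arm or the gripper's body presses on something with over 40 N, if the wrist force passes 120 N, or if a joint passes its speed limit or range.

ROBOT

A 6-joint arm with a two-finger parallel gripper is mounted at the origin on a cart in front of the work surface, level with it; the furniture and walls round the work are solid. World frame = base frame: x ahead of the robot, y to its left, z up, the work surface at z = 0. Lengths are in mm, angles in rad, forces in N, time in s.
With the tool pointing down it reaches from about 400 to 925 mm from the base axis. Payload 12.5 kg.
Tool frame: the origin (TCP) lies at the very end of the fingers, on their centre line; the grasp point (between the pads) lies 19 mm behind it; y points along the fingers, z is the direction in which the jaws open and shut, and the axes are right-handed (so a half turn about y gives the same grasp; the last joint's range is limited). The gripper opens to 95 mm and grips with 3 to 60 N. Pads are 20 mm wide; open, the fingers measure 119 mm over their backs; the gripper's body (75 mm by 180 mm) begins 59 mm behind the grasp point.
Start: joints at [-1.252, 0.491, 1.559, -0, 1.092, -0.106], TCP at [257.611, -569.459, 214.661] pointing down, gripper open.
Joint ranges: [-3.1, 3.1], [-0.84, 2.19], [0.05, 2.79], [-1.13, 4.28], [0.06, 2.93], [-2.69, 2.69]. Speed limits (rad/s): [2.22, 2.22, 2.79, 3.14, 3.14, 3.14].

INTERFACE

Orientations are given as [roll, pitch, yaw] about the fixed x, y, z axes, in that order (R = Rz(yaw) Ry(pitch) Rx(roll)).
In Python, from cell import env, optics gives the robot as it stands.
- The arm moves only by the tool drive_tool, never from a script. Its argument "steps" is a list of rows, each an object with "slide": the shift along the tool's x, y, z in m, a list of three; "dr": the turn, a rotation vector about the tool's x, y, z in rad, a list of three; "fingers": the finger opening in m, from 0 to 0.0951. A call has 1 to 5 rows; each row is the pose to reach, as a shift and turn from the pose commanded when the call began, along the tool's axes at that moment; what a row does not reach only later rows make up. A row lasts 1/12 s, in which the tool goes at most 41.7 mm and 7.16 degrees, less where a joint would pass 70% of its speed; a pose out of reach is approached as far as the arm can. A call with a gripper value outside its range is refused whole. The fingers move at their own pace and stop on an object; the grip force is fixed at half the most. Time passes only in rows, so rows that repeat a pose let the fingers close. It gives the time, the measured TCP pose, the force and the opening at its end, in the units of the state.
- env.state(): the state, without advancing time (a new reading comes with each control period).
- optics.read_camera(name): name is "side" or "top" or "wrist"; returns the picture (400x640x3 uint8, red, green, blue); there is no depth.
- optics.camera_model(name): a dict with "mtx" (3x3 intrinsics, pixels), "R" (3x3) and "t" (3): a world point X has camera coordinates R X + t. Camera axes: x right, y down, z forward; pixel columns grow to the right and rows downward; lengths in mm; the calibration is good to about 2 mm. A picture is of the moment at which its call begins: read the wrist's pose just before it. camera_model takes no time and is no camera call; for the wrist camera it gives the pose at the moment of the call.
- env.job_done(): hands the job in, once; it reports no verdict.
The state is a dict: "t": time; "joints": joint angles; "qvel": joint speeds; "tau": joint torques, N m; "eef_pos": TCP position; "tcp_rot": TCP orientation; "ft_force": force on the tool from outside, world axes, zero at the start; "moment": the same for the moment, N m; "opening": opening from 0.0 (shut) to 1.0 (fully open).
Only numpy, scipy, OpenCV 4.12 (cv2) and the standard library are available. Lean on these libraries where they do the work, as an engineer would, in place of code of your own. Each camera call takes 0.05 s, during which the arm holds its last target.

## Working session

There is one attempt and no reset: what is moved stays moved. The work goes in short steps, Python scripts to look and compute and a tool call to move; the robot and the scene stay as the last step left them, time stands still between calls to the robot, and variables do not carry over. Pictures are saved under pics/ and viewed, and the job is handed in when it is done.

Besides the shell and the picture viewer there is one more tool, called after ">>>" as a command line: name --argument value ..., lists and objects as JSON in quotes. drive_tool: Moves the arm, as the interface text tells. Its arguments: {"type":"object","properties":{"steps":{"type":"array","items":{"type":"object","properties":{"slide":{"type":"array","items":{"type":"number"}},"dr":{"type":"array","items":{"type":"number"}},"fingers":{"type":"number"}}}}},"required":["steps"]}

```bash
ls; mkdir -p pics
cat > h.py <<'E'
import numpy as np, cv2
from cell import env, optics
def snap(name, fn):
    im=optics.read_camera(name); cv2.imwrite('pics/'+fn,cv2.cvtColor(im,cv2.COLOR_RGB2BGR)); return im
def ray(m,u,v):
    K=np.array(m['mtx']);R=np.array(m['R']);t=np.array(m['t'])
    d=R.T@np.linalg.inv(K)@np.array([u,v,1.]); c=-R.T@t
    return c,d/np.linalg.norm(d)
def onplane(m,u,v,z):
    c,d=ray(m,u,v); return c+d*(z-c[2])/d[2]
def proj(m,X):
    p=np.array(m['mtx'])@(np.array(m['R'])@np.array(X,float)+np.array(m['t'])); return p[:2]/p[2]
E
python3 - <<'E'
from h import *
print(env.state())
for n in ['top','side','wrist']:
    m=optics.camera_model(n); print(n,m,-np.array(m['R']).T@np.array(m['t'])); snap(n,n+'0.png')
E
```

```text
pics
{'t': 0.0, 'joints': array([-1.25161731e+00,  4.91567514e-01,  1.55945738e+00,  8.35065766e-08,
        1.09170635e+00, -1.05599159e-01]), 'qvel': array([ 0.00068716,  0.00145153,  0.00130983, -0.00025653, -0.0001824 ,
        0.00050228]), 'tau': array([-8.84564452e-04, -6.12637854e+01, -2.58182126e+01,  6.92441105e-02,
        4.80860390e-02, -8.51764389e-05]), 'eef_pos': array([ 257.51662976, -569.20847787,  214.05407875]), 'tcp_rot': array([-1.57192857e+00,  1.20084773e-04, -2.71681458e+00]), 'ft_force': array([-0.32170056,  0.09045286, -0.13896449]), 'moment': array([-0.01262908,  0.01380748, -0.04253437]), 'opening': 1.000419253710929}
top {'mtx': array([[376.2867199 ,   0.        , 322.79481843],
       [  0.        , 376.2867199 , 201.94899899],
       [  0.        ,   0.        ,   1.        ]]), 'R': array([[-0.01460865, -0.99985194,  0.00909301],
       [-0.99881541,  0.01417016, -0.04655094],
       [ 0.04641519, -0.00976229, -0.99887453]]), 't': array([  14.75225522,  508.07452436, 1117.73940875])} [ 455.80808161   18.46226734 1139.99862923]
side {'mtx': array([[511
[... 159 characters left out ...]
.98385706, -0.17696597,  0.0266144 ],
       [-0.0594396 , -0.46342754, -0.88413905],
       [ 0.16879637,  0.8682845 , -0.46646524]]), 't': array([-511.61503315,  149.92298232, 1514.10665915])} [  256.69172249 -1335.73534776   852.44721738]
wrist {'mtx': array([[291.98018   ,   0.        , 319.81462826],
       [  0.        , 291.98018   , 204.60778863],
       [  0.        ,   0.        ,   1.        ]]), 'R': array([[ 4.12088370e-01, -9.11143877e-01,  1.07735739e-04],
       [-8.73622750e-01, -3.95084882e-01,  2.84062010e-01],
       [-2.58778796e-01, -1.17152771e-01, -9.58805905e-01]]), 't': array([-626.27204656,  -32.10210132,  391.22496066])} [ 331.27502497 -537.47390704  384.29526166]
```

View pics/top0.png

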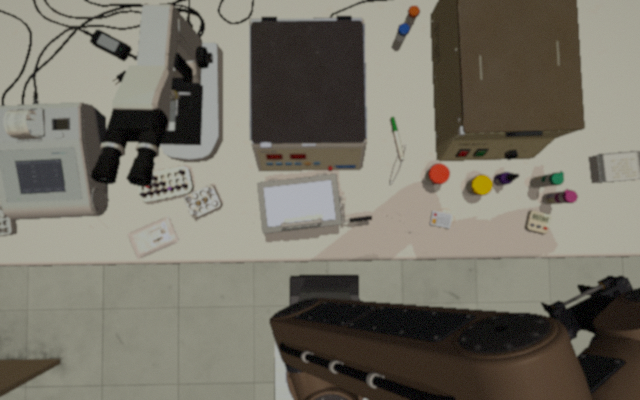

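View pics/side0.png

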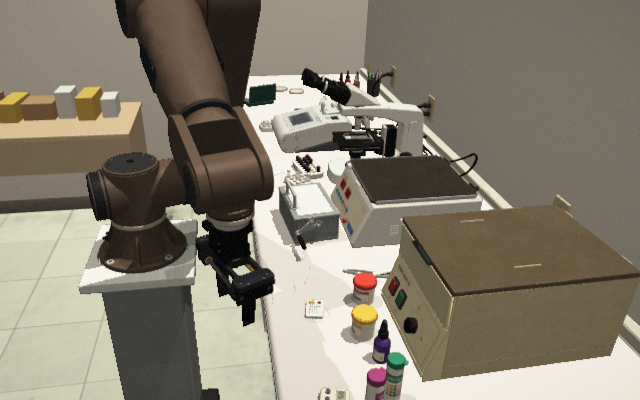

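View pics/wrist0.png

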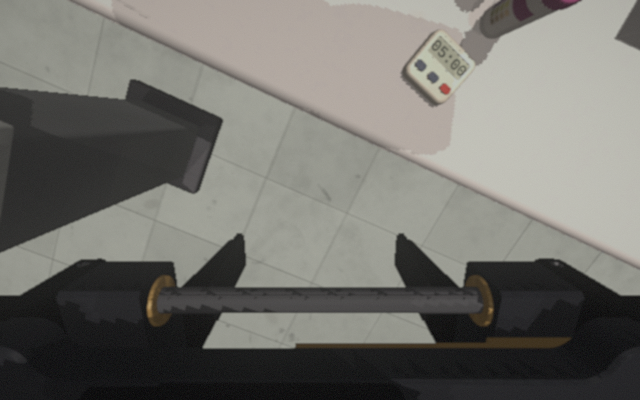

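Run:
```python
import cv2
a=cv2.imread('pics/top0.png')[160:260,240:480]; cv2.imwrite('pics/top0z.png',cv2.resize(a,None,fx=3.3,fy=3.3,interpolation=cv2.INTER_CUBIC))
a=cv2.imread('pics/side0.png')[160:330,260:400]; cv2.imwrite('pics/side0z.png',cv2.resize(a,None,fx=3.5,fy=3.5,interpolation=cv2.INTER_CUBIC))
```

```text
(no output)
```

View pics/top0z.png

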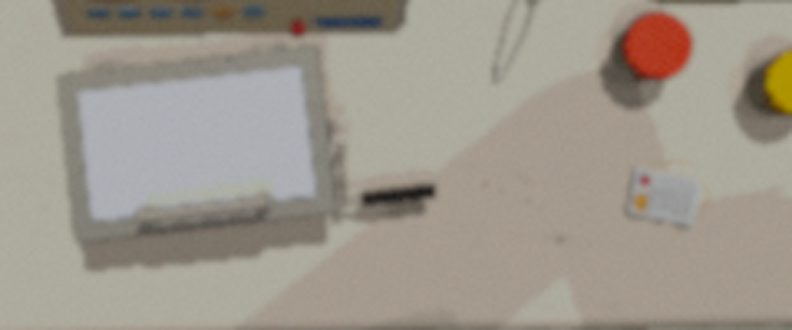

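View pics/side0z.png

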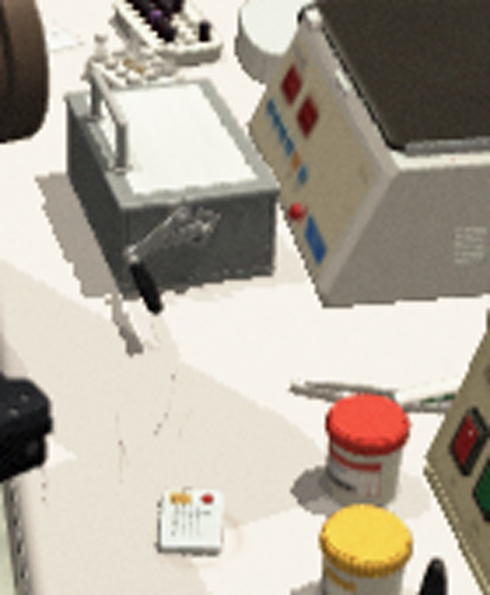

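Run:
```python
from h import *
m=optics.camera_model('top'); s=3.3
z=lambda p:(240+(p[0]+.5)/s-.5,160+(p[1]+.5)/s-.5)
for p in [(58,73),(322,43),(333,215),(79,240)]: print('lid',onplane(m,*z(p),92).round(1))
for p in [(138,213),(268,190)]: print('bar',onplane(m,*z(p),137).round(1))
for p in [(363,197),(434,190)]: print('grip',onplane(m,*z(p),51).round(1))
for p in [(633,168),(698,178),(688,227),(627,218)]: print('cart',onplane(m,*z(p),8).round(1))
for p in [(658,45)]: print('cup',onplane(m,*z(p),69).round(1))
print(onplane(m,300,170,100), onplane(m,300,262,0))
```

```text
lid [563.5 190.4  92. ]
lid [585.9 -33.4  92. ]
lid [440.2 -40.3  92. ]
lid [422.3 173.7  92. ]
bar [444.8 119.4 137. ]
bar [461.8  14.4 137. ]
grip [454.9 -69.1  51. ]
grip [ 460.1 -131.6   51. ]
cart [ 477.8 -320.     8. ]
cart [ 467.8 -379.3    8. ]
cart [ 423.2 -368.8    8. ]
cart [ 432.2 -313.2    8. ]
cup [ 583.1 -326.6   69. ]
[593.82250609  70.28489814 100.        ] [328.885117   78.5483874   0.       ]
```

```bash
cat >> h.py <<'E'
from scipy.spatial.transform import Rotation as Ro
def to(P,yaw=None):
    s=env.state(); R=Ro.from_euler('xyz',s['tcp_rot'])
    sl=R.inv().apply(np.array(P)-s['eef_pos'])/1000
    dr=None
    if yaw is not None:
        dr=(R.inv()*Ro.from_euler('xyz',[-np.pi/2,0,yaw])).as_rotvec().round(4)
    print('slide',sl.round(4),'dr',dr,'dist',np.linalg.norm(sl).round(3))
E
python3 -c "
from h import *
to([350,-430,230],-2.10)
to([430,-330,230],-1.48)"
```

```text
slide [-0.1416 -0.0157 -0.0888] dr [ 7.000e-04 -6.168e-01 -3.000e-04] dist 0.168
slide [-0.2557 -0.0156 -0.1469] dr [ 6.0000e-04 -1.2368e+00 -6.0000e-04] dist 0.295
```

>>> drive_tool --steps '[{"slide":[-0.142,-0.016,-0.089],"dr":[0,-0.62,0],"fingers":0.06},{"slide":[-0.142,-0.016,-0.089],"dr":[0,-0.62,0],"fingers":0.06},{"slide":[-0.142,-0.016,-0.089],"dr":[0,-0.62,0],"fingers":0.06},{"slide":[-0.142,-0.016,-0.089],"dr":[0,-0.62,0],"fingers":0.06},{"slide":[-0.142,-0.016,-0.089],"dr":[0,-0.62,0],"fingers":0.06}]'

```text
t: 0.57
eef_pos: [352.9, -425.0, 231.4]
tcp_rot: [-1.571, 0.001, -2.087]
ft_force: [0.6, -1.6, 0.3]
opening: 0.707
```

```bash
python3 -c "
from h import *
to([445,-340,230],-1.48)"
```

```text
slide [-0.1194  0.0015  0.0381] dr [-5.000e-04 -6.071e-01 -1.000e-03] dist 0.125
```

>>> drive_tool --steps '[{"slide":[-0.12,0,0.038],"dr":[0,-0.61,0],"fingers":0.06},{"slide":[-0.12,0,0.038],"dr":[0,-0.61,0],"fingers":0.06},{"slide":[-0.12,0,0.038],"dr":[0,-0.61,0],"fingers":0.06},{"slide":[-0.12,0,0.038],"dr":[0,-0.61,0],"fingers":0.06},{"slide":[-0.12,0,0.038],"dr":[0,-0.61,0],"fingers":0.06}]'

```text
t: 0.98
eef_pos: [445.0, -343.2, 230.5]
tcp_rot: [-1.571, 0.0, -1.477]
ft_force: [-0.3, -0.5, -0.2]
opening: 0.63
```

Run:
```python
from h import *
import json
s=env.state(); m=optics.camera_model('wrist'); print(s['t'],s['eef_pos'],s['tcp_rot'],s['qvel'].round(3))
snap('wrist','w1.png'); json.dump({k:np.array(v).tolist() for k,v in m.items()},open('w1.json','w'))
for P in [[455,67,137],[453,-331,8]]: print(proj(m,P))
```

```text
0.9833 [ 444.98845533 -343.20682169  230.45081094] [-1.57089820e+00  2.19367884e-04 -1.47665375e+00] [-4.300e-02 -0.000e+00  5.000e-03 -4.000e-03  1.000e-03 -1.304e+00]
[ 407.97180893 -509.94547807]
[326.3216755  170.01179707]
```

View pics/w1.png

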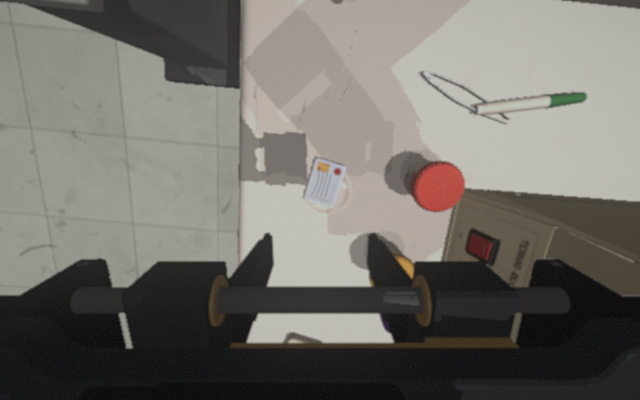

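Run:
```python
from h import *
import json
m=json.load(open('w1.json')); im=cv2.imread('pics/w1.png')
for p in [(316,156),(348,165),(335,209),(303,200)]: print(onplane(m,*p,6).round(1))
to([450,60,235],-1.48)
cv2.imwrite('pics/w1z.png',cv2.resize(im[140:225,290:370],None,fx=6,fy=6,interpolation=cv2.INTER_CUBIC))
```

```text
[ 437.4 -313.8    6. ]
[ 481.6 -321.8    6. ]
[ 470.9 -385.5    6. ]
[ 424.7 -376.6    6. ]
slide [-0.4014 -0.0045  0.046 ] dr [ 0.0003  0.0092 -0.0002] dist 0.404
```

View pics/w1z.png

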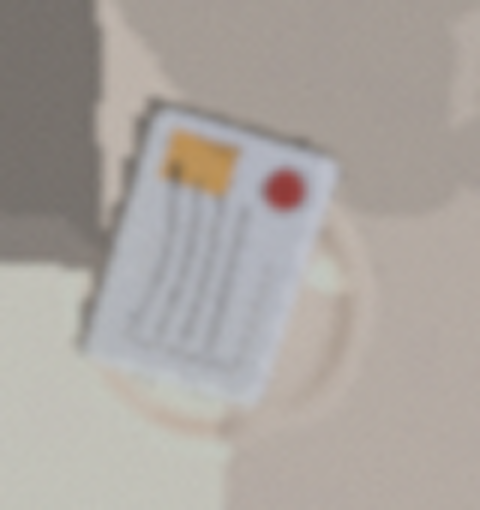

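>>> drive_tool --steps '[{"slide":[-0.208,0,0.024],"fingers":0.06},{"slide":[-0.208,0,0.024],"fingers":0.06},{"slide":[-0.208,0,0.024],"fingers":0.06},{"slide":[-0.208,0,0.024],"fingers":0.06},{"slide":[-0.208,0,0.024],"fingers":0.06}]'

```text
invalid input
```

Run:
```python
from h import *
import json
s=env.state(); m=optics.camera_model('wrist'); print(s['t'],s['eef_pos'],s['tcp_rot'],s['qvel'].round(3))
snap('wrist','w2.png'); json.dump({k:np.array(v).tolist() for k,v in m.items()},open('w2.json','w'))
to([450,60,235],-1.48)
```

```text
1.0333 [ 444.26384062 -343.96143816  230.42000569] [-1.57112682e+00  2.25021503e-04 -1.47080202e+00] [-0.03  -0.002  0.002 -0.003  0.001  0.268]
slide [-0.4025 -0.0045  0.0414] dr [ 0.0003 -0.0036 -0.0002] dist 0.405
```

View pics/w2.png

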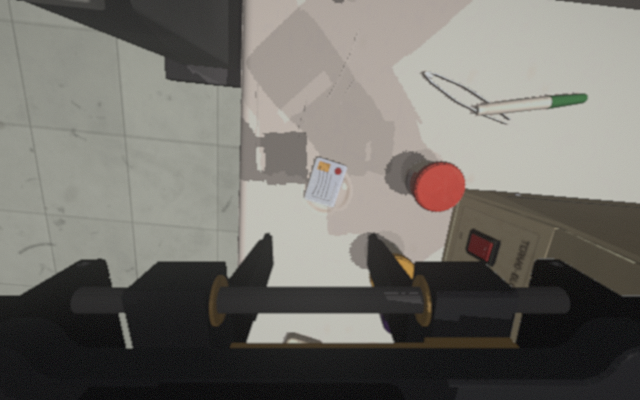

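>>> drive_tool --steps '[{"slide":[-0.208,0,0.022],"dr":[0,0,0],"fingers":0.06},{"slide":[-0.208,0,0.022],"dr":[0,0,0],"fingers":0.06},{"slide":[-0.208,0,0.022],"dr":[0,0,0],"fingers":0.06},{"slide":[-0.208,0,0.022],"dr":[0,0,0],"fingers":0.06},{"slide":[-0.208,0,0.022],"dr":[0,0,0],"fingers":0.06}]'

```text
t: 1.5
eef_pos: [447.2, -135.6, 230.6]
tcp_rot: [-1.571, -0.0, -1.493]
ft_force: [0.6, -0.4, -0.2]
opening: 0.629
```

Run:
```python
from h import *
import json
s=env.state(); m=optics.camera_model('wrist'); print(s['t'],s['eef_pos'],s['tcp_rot'],s['qvel'].round(3))
snap('wrist','w3.png'); json.dump({k:np.array(v).tolist() for k,v in m.items()},open('w3.json','w'))
to([450,60,235],-1.48)
```

```text
1.5 [ 447.24114866 -135.59321196  230.62457708] [-1.57070875e+00 -6.64026653e-05 -1.49306526e+00] [ 0.966 -0.22   0.319  0.005 -0.106  0.958]
slide [-0.189  -0.0039  0.0187] dr [ 0.0006 -0.0106 -0.0022] dist 0.19
```

View pics/w3.png

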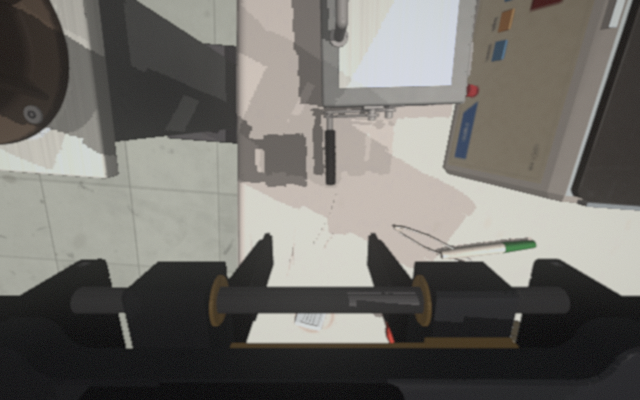

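Run:
```python
import cv2
im=cv2.imread('pics/w3.png')
cv2.imwrite('pics/w3z.png',cv2.resize(im[0:200,290:490],None,fx=3,fy=3,interpolation=cv2.INTER_CUBIC))
```

```text
(no output)
```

View pics/w3z.png

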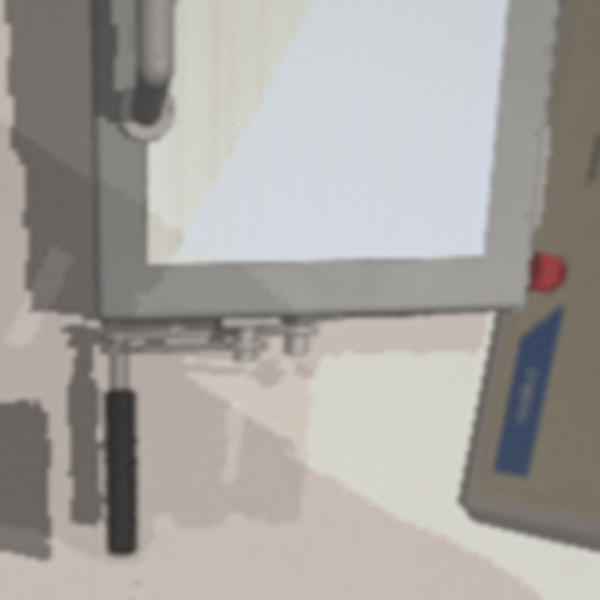

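Run:
```python
from h import *
import json
m=json.load(open('w3.json'))
z=lambda p:(290+(p[0]+.5)/3-.5,(p[1]+.5)/3-.5)
for n,p,h in [('lidFR',(102,318),92),('lidRR',(526,306),92),('lidFRb',(102,318),80),('hand in',(120,391),53),('hand out',(121,553),53),('bar',(155,5),137),('bar',(152,80),137)]:
    print(n,onplane(m,*z(p),h).round(1))
```

```text
lidFR [444.5 -44.8  92. ]
lidRR [584.9 -30.   92. ]
lidFRb [444.6 -44.3  80. ]
hand in [453.9 -69.2  53. ]
hand out [ 459.9 -132.7   53. ]
bar [451.5  31.5 137. ]
bar [452.4  14.3 137. ]
```

```bash
cat >> h.py <<'E'
C=np.array([503.5,72,0]); YAW=0.10
EX=np.array([np.cos(YAW),np.sin(YAW),0]); EY=np.array([-np.sin(YAW),np.cos(YAW),0]); EZ=np.array([0,0,1.])
def W(x,y,z): return C+x*EX+y*EY+z*EZ   # chest -> world
def L(P): d=np.array(P)-C; return np.array([d@EX,d@EY,d[2]])
TY=-np.pi/2+YAW
E
python3 -c "
from h import *
print(W(-55,0,137)); to(W(-55,0,165),TY); print(env.state()['t'])"
```

```text
[448.77477091  66.50916208 137.        ]
slide [-0.1954  0.0661  0.018 ] dr [ 0.0006 -0.0198 -0.0022] dist 0.207
1.55
```

>>> drive_tool --steps '[{"slide":[-0.195,0.06,0.018],"dr":[0,-0.02,0],"fingers":0.04},{"slide":[-0.195,0.06,0.018],"dr":[0,-0.02,0],"fingers":0.04},{"slide":[-0.195,0.06,0.018],"dr":[0,-0.02,0],"fingers":0.04},{"slide":[-0.195,0.06,0.018],"dr":[0,-0.02,0],"fingers":0.04},{"slide":[-0.195,0.06,0.018],"dr":[0,-0.02,0],"fingers":0.04}]'

```text
t: 1.97
eef_pos: [449.0, 60.5, 170.1]
tcp_rot: [-1.571, -0.0, -1.472]
ft_force: [0.1, -0.6, 0.3]
opening: 0.424
```

Run:
```python
from h import *
import json
s=env.state(); m=optics.camera_model('wrist'); print(s['t'],s['eef_pos'],s['tcp_rot'],s['qvel'].round(3),s['opening'])
snap('wrist','w4.png'); json.dump({k:np.array(v).tolist() for k,v in m.items()},open('w4.json','w'))
snap('side','s4.png')
print(proj(m,W(-55,0,137)),proj(m,W(-55,45,137)),proj(m,W(-55,0,118)))
to(W(-55,0,118),TY)
```

```text
1.9667 [449.04444092  60.4603584  170.12131945] [-1.57058780e+00 -1.94689911e-05 -1.47236827e+00] [ 0.972  0.27   0.048  0.002 -0.321  0.961] 0.424173924090511
[319.6299647  220.94041344] [319.51594248 159.87011823] [319.65144259 212.91685641]
slide [-0.0041  0.0513  0.0009] dr [ 0.0024  0.0036 -0.0006] dist 0.051
```

View pics/w4.png

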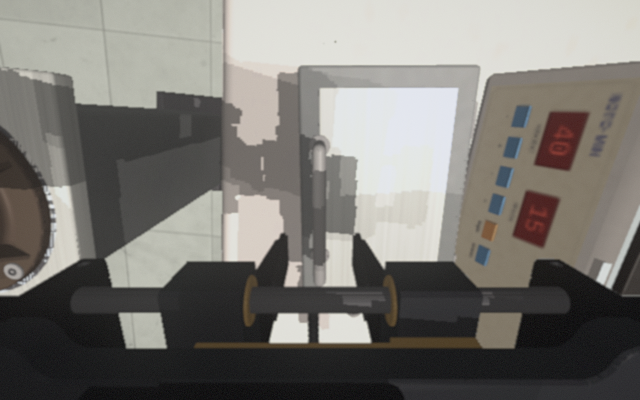

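View pics/s4.png

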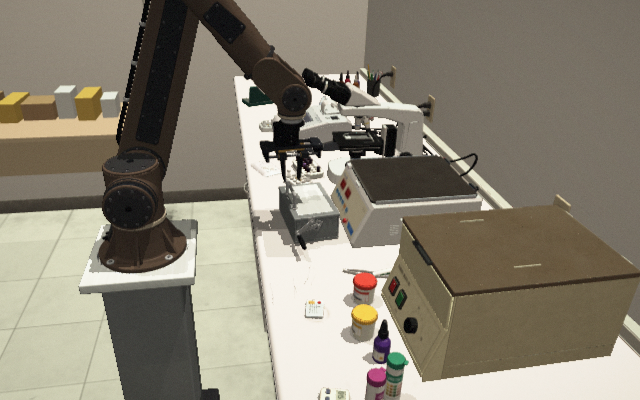

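>>> drive_tool --steps '[{"slide":[0,0.053,0.001],"dr":[0,0,0],"fingers":0.04},{"slide":[0,0.053,0.001],"dr":[0,0,0],"fingers":0.04},{"slide":[0,0.053,0.001],"dr":[0,0,0],"fingers":0.005},{"slide":[0,0.053,0.001],"dr":[0,0,0],"fingers":0.005},{"slide":[0,0.053,0.001],"dr":[0,0,0],"fingers":0.005}]'

```text
t: 2.48
eef_pos: [451.1, 58.4, 118.6]
tcp_rot: [-1.57, -0.0, -1.469]
ft_force: [-0.4, -0.5, -0.1]
opening: 0.263
```

>>> drive_tool --steps '[{"slide":[0,0,0],"dr":[0,0,0],"fingers":0.005}]'

```text
t: 2.57
eef_pos: [451.1, 58.5, 118.7]
tcp_rot: [-1.569, -0.0, -1.469]
ft_force: [-0.3, -1.0, 0.0]
opening: 0.194
```

>>> drive_tool --steps '[{"slide":[0,0,0],"dr":[0,0,0],"fingers":0.005},{"slide":[0,0,0],"dr":[0,0,0],"fingers":0.005}]'

```text
t: 2.73
eef_pos: [448.4, 58.5, 118.2]
tcp_rot: [-1.575, -0.0, -1.467]
ft_force: [-11.2, -5.5, 8.4]
opening: 0.096
```

Run:
```python
from h import *
s=env.state(); print(s['eef_pos'],L(s['eef_pos']),s['ft_force'],s['opening']*95.1,s['moment'])
```

```text
[448.44996846  58.51890283 118.17352713] [-56.12087467  -7.9179151  118.17352713] [-11.16024271  -5.51278      8.42104389] 9.176627401998665 [-9.83782664e-01  1.92010857e+00 -8.88836015e-04]
```

Run:
```python
import numpy as np
R=np.hypot(125,57);a=np.arctan2(57,125)
p=lambda t:np.array([-R*np.cos(a+t),R*np.sin(a+t)])
ts=[0]
for base in [0,.3,.65,1.0]:
    n=[.04,.1,.16,.23,.30] if base==0 else [base+.07*i for i in range(1,6)]
    if base==1.0: n=[1.05,1.10,1.15,1.2]
    for t in n:
        d=p(t)-p(base); print(round(t,2),'slide y %.4f z %.4f'%(-d[1]/1000,d[0]/1000))
    print()
for b in np.arange(1.2,1.5,.05): print(b,p(b),p(b+.01)-p(b))
```

```text
0.04 slide y -0.0050 z 0.0024
0.1 slide y -0.0122 z 0.0063
0.16 slide y -0.0192 z 0.0107
0.23 slide y -0.0270 z 0.0163
0.3 slide y -0.0344 z 0.0224

0.37 slide y -0.0070 z 0.0066
0.44 slide y -0.0134 z 0.0138
0.51 slide y -0.0194 z 0.0213
0.58 slide y -0.0248 z 0.0293
0.65 slide y -0.0296 z 0.0376

0.72 slide y -0.0043 z 0.0086
0.79 slide y -0.0079 z 0.0175
0.86 slide y -0.0109 z 0.0267
0.93 slide y -0.0133 z 0.0360
1.0 slide y -0.0150 z 0.0454

1.05 slide y -0.0008 z 0.0068
1.1 slide y -0.0013 z 0.0137
1.15 slide y -0.0014 z 0.0205
1.2 slide y -0.0012 z 0.0274

1.2 [  7.83150859 137.15927775] [ 1.37117835 -0.08517169]
1.25 [ 14.676828   136.59645208] [ 1.36520792 -0.1535956 ]
1.3 [ 21.48546299 135.69220641] [ 1.35582518 -0.2216356 ]
1.35 [ 28.24039551 134.44880089] [ 1.34305359 -0.28912163]
1.4000000000000001 [ 34.92474175 132.86934339] [ 1.32692507 -0.35588501]
1.4500000000000002 [ 41.52179432 130.95778173] [ 1.30747992 -0.42175886]
1.5000000000000002 [ 48.01506403 128.71889382] [ 1.28476675 -0.48657853]
```

>>> drive_tool --steps '[{"slide":[0,0,-0.0025],"dr":[0,0,0],"fingers":0.005},{"slide":[0,0,-0.0025],"dr":[0,0,0],"fingers":0.005},{"slide":[0,0,-0.0025],"dr":[0,0,0],"fingers":0.005}]'

```text
t: 2.98
eef_pos: [448.5, 58.5, 118.2]
tcp_rot: [-1.569, -0.001, -1.467]
ft_force: [1.0, -5.6, 2.2]
opening: 0.097
```

>>> drive_tool --steps '[{"slide":[0,-0.005,0.0024],"dr":[0,0,0],"fingers":0.005},{"slide":[0,-0.0122,0.0063],"dr":[0,0,0],"fingers":0.005},{"slide":[0,-0.0192,0.0107],"dr":[0,0,0],"fingers":0.005},{"slide":[0,-0.027,0.0163],"dr":[0,0,0],"fingers":0.005},{"slide":[0,-0.0344,0.0224],"dr":[0,0,0],"fingers":0.005}]'

```text
t: 3.4
eef_pos: [468.8, 60.6, 151.9]
tcp_rot: [-1.575, -0.001, -1.467]
ft_force: [-5.0, -8.3, -2.7]
opening: 0.095
```

```bash
cat >> h.py <<'E'
def bar():
    s=env.state(); p=L(s['eef_pos'])+[0,0,19]; d=p-[70,0,80]; f=s['ft_force']
    a=np.arctan2(d[2],-d[0])
    ft=np.array([f@EX,f@EY,f[2]])
    rad=np.array([d[0],d[2]])/np.hypot(d[0],d[2]); tan=np.array([rad[1],-rad[0]])*1.0
    # opening direction: d/da of (-R cos, R sin) = (R sin, R cos)
    tan=np.array([np.sin(a),np.cos(a)])
    print('t',round(s['t'],2),'p',p.round(1),'R %.1f theta %.3f'%(np.hypot(d[0],d[2]),a-0.4278),'F',ft.round(1),'opening-resist %.1f radial %.1f'%(-(ft[0]*tan[0]+ft[2]*tan[1]),ft[0]*rad[0]+ft[2]*rad[1]),'M',s['moment'].round(2),'op',round(s['opening']*95.1,1),s['tcp_rot'].round(3))
E
python3 -c "
from h import *
bar()"
```

```text
t 3.4 p [-35.7  -7.9 170.9] R 139.4 theta 0.283 F [-5.8 -7.8 -2.7] opening-resist 5.8 radial 2.6 M [-1.42  0.94  0.01] op 9.1 [-1.575e+00 -1.000e-03 -1.467e+00]
```

>>> drive_tool --steps '[{"slide":[0.0007,-0.007,0.0066],"dr":[0,0,0],"fingers":0.005},{"slide":[0.001,-0.0134,0.0138],"dr":[0,0,0],"fingers":0.005},{"slide":[0.001,-0.0194,0.0213],"dr":[0,0,0],"fingers":0.005},{"slide":[0.001,-0.0248,0.0293],"dr":[0,0,0],"fingers":0.005},{"slide":[0.001,-0.0296,0.0376],"dr":[0,0,0],"fingers":0.005}]'

```text
t: 3.82
eef_pos: [504.5, 64.0, 182.5]
tcp_rot: [-1.579, 0.0, -1.466]
ft_force: [-16.5, -3.1, 17.3]
opening: 0.097
```

```bash
python3 -c "
from h import *
bar()"
```

```text
t 3.82 p [ 2.000e-01 -8.000e+00  2.015e+02] R 140.1 theta 0.622 F [-16.8  -1.4  17.3] opening-resist 5.9 radial 23.3 M [-0.63  3.01  0.06] op 9.2 [-1.579  0.    -1.466]
```

>>> drive_tool --steps '[{"slide":[0,-0.002,-0.001],"dr":[0,0,0],"fingers":0.005},{"slide":[0,-0.003,-0.0015],"dr":[0,0,0],"fingers":0.005}]'

```text
t: 3.98
eef_pos: [506.1, 64.1, 183.8]
tcp_rot: [-1.571, 0.0, -1.467]
ft_force: [8.8, 0.8, -26.5]
opening: 0.099
```

```bash
python3 -c "
from h import *
bar()"
```

```text
t 3.98 p [  1.8  -8.1 202.8] R 140.5 theta 0.636 F [  8.8  -0.1 -26.5] opening-resist 5.1 radial -27.5 M [ 0.14 -1.63 -0.04] op 9.4 [-1.571  0.    -1.467]
```

>>> drive_tool --steps '[{"slide":[0,0.0015,0.0008],"dr":[0,0,0],"fingers":0.005},{"slide":[0,0.0015,0.0008],"dr":[0,0,0],"fingers":0.005}]'

```text
t: 4.15
eef_pos: [505.2, 64.0, 183.0]
tcp_rot: [-1.575, 0.0, -1.467]
ft_force: [-7.6, -0.1, 5.2]
opening: 0.099
```

```bash
python3 -c "
from h import *
bar()
from scipy.optimize import least_squares
P=np.array([[-56.1,137.2],[-35.7,170.9],[1.0,202.1]])
f=lambda h:np.hypot(P[:,0]-h[0],P[:,1]-h[1])-137.38
r=least_squares(f,[70,80]);print(r.x,r.fun)
"
```

```text
t 4.15 p [  0.9  -8.1 202. ] R 140.2 theta 0.628 F [-7.6  0.6  5.2] opening-resist 4.1 radial 8.2 M [-0.22  1.45 -0.05] op 9.4 [-1.575  0.    -1.467]
[70.34134713 83.51809151] [-0.01493325  0.02584133 -0.01227656]
```

Run:
```python
import numpy as np
R=137.4;a=1.04
p=lambda t:np.array([-R*np.cos(t),R*np.sin(t)])
for b in (1.04,1.36):
  for t in np.arange(1,6)*.064:
    d=p(b+t)-p(b); print(round(b+t,2),'slide y %.4f z %.4f'%(-d[1]/1000,d[0]/1000))
```

```text
1.1 slide y -0.0042 z 0.0077
1.17 slide y -0.0079 z 0.0157
1.23 slide y -0.0111 z 0.0239
1.3 slide y -0.0138 z 0.0323
1.36 slide y -0.0159 z 0.0408
1.42 slide y -0.0016 z 0.0087
1.49 slide y -0.0026 z 0.0174
1.55 slide y -0.0030 z 0.0262
1.62 slide y -0.0029 z 0.0350
1.68 slide y -0.0022 z 0.0437
```

>>> drive_tool --steps '[{"slide":[0,-0.0047,0.0075],"dr":[0,0,0],"fingers":0.005},{"slide":[0,-0.0084,0.0155],"dr":[0,0,0],"fingers":0.005},{"slide":[0,-0.0116,0.0237],"dr":[0,0,0],"fingers":0.005},{"slide":[0,-0.0143,0.0321],"dr":[0,0,0],"fingers":0.005}]'

```text
t: 4.48
eef_pos: [538.2, 67.4, 197.8]
tcp_rot: [-1.573, 0.0, -1.467]
ft_force: [-5.9, -1.0, 4.3]
opening: 0.096
```

```bash
python3 -c "
from h import *
bar()"
```

```text
t 4.48 p [ 34.1  -8.1 216.8] R 141.4 theta 0.886 F [-6.  -0.4  4.3] opening-resist 4.7 radial 5.7 M [-0.29  1.34 -0.05] op 9.1 [-1.573  0.    -1.467]
```

>>> drive_tool --steps '[{"slide":[0,-0.0024,0.0086],"dr":[0,0,0],"fingers":0.005},{"slide":[0,-0.004,0.0172],"dr":[0,0,0],"fingers":0.005},{"slide":[0,-0.005,0.026],"dr":[0,0,0],"fingers":0.005},{"slide":[0,-0.0054,0.0348],"dr":[0,0,0],"fingers":0.005}]'

```text
t: 4.82
eef_pos: [573.4, 70.8, 203.3]
tcp_rot: [-1.572, -0.0, -1.467]
ft_force: [-5.6, -1.8, 4.1]
opening: 0.095
```

```bash
python3 -c "
from h import *
bar()
from scipy.optimize import least_squares
P=np.array([[-56.1,137.2],[-35.7,170.9],[1.0,202.1],[34.1,216.8],(L(env.state()['eef_pos'])+[0,0,19])[[0,2]]])
f=lambda h:np.hypot(P[:,0]-h[0],P[:,1]-h[1])-137.38
r=least_squares(f,[70,80]);print(r.x,r.fun)
f=lambda h:np.hypot(P[:,0]-h[0],P[:,1]-h[1])-h[2]
r=least_squares(f,[70,80,137]);print(r.x,r.fun)
"
```

```text
t 4.82 p [ 69.4  -8.1 222.3] R 142.3 theta 1.139 F [-5.8 -1.2  4.1] opening-resist 5.7 radial 4.1 M [-0.39  1.   -0.01] op 9.0 [-1.572 -0.    -1.467]
[71.13974474 84.57084621] [ 0.31451866 -0.02114936 -0.51259781 -0.06105811  0.39207631]
[ 73.76477318  80.72819171 141.67055198] [-0.05867238  0.15148995 -0.15790921  0.06452217  0.00056947]
```

>>> drive_tool --steps '[{"slide":[0,-0.0002,0.006],"dr":[0,0,0],"fingers":0.005},{"slide":[0,0,0.012],"dr":[0,0,0],"fingers":0.005},{"slide":[0,0.0006,0.017],"dr":[0,0,0],"fingers":0.005}]'

```text
t: 5.07
eef_pos: [590.6, 72.5, 202.6]
tcp_rot: [-1.571, -0.0, -1.467]
ft_force: [-4.3, -2.1, 5.2]
opening: 0.095
```

```bash
python3 -c "
from h import *
bar()"
```

```text
t 5.07 p [ 86.7  -8.2 221.6] R 142.6 theta 1.260 F [-4.5 -1.7  5.2] opening-resist 5.1 radial 4.7 M [-0.51  0.91 -0.01] op 9.1 [-1.571 -0.    -1.467]
```

>>> drive_tool --steps '[{"slide":[0,0.0001,0.0012],"dr":[0,0,0],"fingers":0.005},{"slide":[0,0.0003,0.0024],"dr":[0,0,0],"fingers":0.005},{"slide":[0,0.0005,0.0036],"dr":[0,0,0],"fingers":0.005}]'

```text
t: 5.32
eef_pos: [594.0, 72.9, 202.0]
tcp_rot: [-1.571, -0.0, -1.467]
ft_force: [-4.2, -3.4, 5.2]
opening: 0.095
```

```bash
python3 -c "
from h import *
bar()"
```

```text
t 5.32 p [ 90.1  -8.1 221. ] R 142.4 theta 1.285 F [-4.5 -3.   5.2] opening-resist 5.2 radial 4.5 M [-0.55  0.84  0.05] op 9.0 [-1.571 -0.    -1.467]
```

>>> drive_tool --steps '[{"slide":[0,0.0001,0.0012],"dr":[0,0,0],"fingers":0.005},{"slide":[0,0.0003,0.0024],"dr":[0,0,0],"fingers":0.005},{"slide":[0,0.0005,0.0036],"dr":[0,0,0],"fingers":0.005}]'

```text
t: 5.57
eef_pos: [597.4, 73.2, 201.3]
tcp_rot: [-1.571, -0.0, -1.467]
ft_force: [-4.8, -3.0, 5.1]
opening: 0.099
```

```bash
python3 -c "
from h import *
bar()"
```

```text
t 5.57 p [ 93.6  -8.1 220.3] R 142.3 theta 1.310 F [-5.1 -2.5  5.1] opening-resist 5.9 radial 4.2 M [-0.59  0.84 -0.03] op 9.4 [-1.571 -0.    -1.467]
```

>>> drive_tool --steps '[{"slide":[0,0.0002,0.001],"dr":[0,0,0],"fingers":0.005},{"slide":[0,0.0004,0.002],"dr":[0,0,0],"fingers":0.005}]'

```text
t: 5.73
eef_pos: [599.5, 73.4, 200.8]
tcp_rot: [-1.571, -0.0, -1.467]
ft_force: [-4.0, -4.1, 2.7]
opening: 0.098
```

>>> drive_tool --steps '[{"slide":[0,0.0002,0.001],"dr":[0,0,0],"fingers":0.005},{"slide":[0,0.0004,0.002],"dr":[0,0,0],"fingers":0.005}]'

```text
t: 5.9
eef_pos: [601.4, 73.6, 200.4]
tcp_rot: [-1.571, -0.0, -1.467]
ft_force: [-5.1, -3.8, 4.3]
opening: 0.098
```

```bash
python3 -c "
from h import *
bar()"
```

```text
t 5.9 p [ 97.6  -8.2 219.4] R 142.1 theta 1.339 F [-5.5 -3.2  4.3] opening-resist 6.2 radial 3.1 M [-0.64  0.9   0.02] op 9.3 [-1.571 -0.    -1.467]
```

>>> drive_tool --steps '[{"slide":[0,0.0002,0.001],"dr":[0,0,0],"fingers":0.005},{"slide":[0,0.0004,0.002],"dr":[0,0,0],"fingers":0.005}]'

```text
t: 6.07
eef_pos: [603.5, 73.8, 200.1]
tcp_rot: [-1.571, -0.0, -1.467]
ft_force: [-4.3, -3.5, 4.1]
opening: 0.098
```

>>> drive_tool --steps '[{"slide":[0,0.0002,0.001],"dr":[0,0,0],"fingers":0.005},{"slide":[0,0.0005,0.002],"dr":[0,0,0],"fingers":0.005}]'

```text
t: 6.23
eef_pos: [605.5, 74.0, 199.5]
tcp_rot: [-1.571, -0.0, -1.467]
ft_force: [-3.4, -3.4, 4.0]
opening: 0.094
```

```bash
python3 -c "
from h import *
bar()"
```

```text
t 6.23 p [101.7  -8.2 218.5] R 142.1 theta 1.368 F [-3.7 -3.1  4. ] opening-resist 4.5 radial 3.1 M [-0.64  0.74 -0.01] op 9.0 [-1.571 -0.    -1.467]
```

>>> drive_tool --steps '[{"slide":[0,0.0002,0.001],"dr":[0,0,0],"fingers":0.005},{"slide":[0,0.0005,0.002],"dr":[0,0,0],"fingers":0.005}]'

```text
t: 6.4
eef_pos: [607.5, 74.2, 199.0]
tcp_rot: [-1.571, -0.0, -1.467]
ft_force: [-4.3, -3.8, 4.0]
opening: 0.099
```

>>> drive_tool --steps '[{"slide":[0,0.0002,0.001],"dr":[0,0,0],"fingers":0.005},{"slide":[0,0.0005,0.002],"dr":[0,0,0],"fingers":0.005}]'

```text
t: 6.57
eef_pos: [609.5, 74.5, 198.5]
tcp_rot: [-1.571, -0.0, -1.467]
ft_force: [-2.7, -2.7, 3.5]
opening: 0.094
```

```bash
python3 -c "
from h import *
bar()"
```

```text
t 6.57 p [105.7  -8.1 217.5] R 142.1 theta 1.397 F [-3.  -2.4  3.5] opening-resist 3.7 radial 2.7 M [-0.73  0.79  0.02] op 8.9 [-1.571 -0.    -1.467]
```

```bash
python3 -c "
from h import *
im=snap('side','s5.png'); a=cv2.imread('pics/s5.png')[120:330,240:400]; cv2.imwrite('pics/s5z.png',cv2.resize(a,None,fx=2.8,fy=2.8,interpolation=cv2.INTER_CUBIC)); bar()"
```

```text
t 6.62 p [105.9  -8.2 217.5] R 142.1 theta 1.398 F [-2.6 -3.   3.4] opening-resist 3.4 radial 2.6 M [-0.71  0.66 -0.02] op 9.2 [-1.571 -0.    -1.467]
```

View pics/s5z.png

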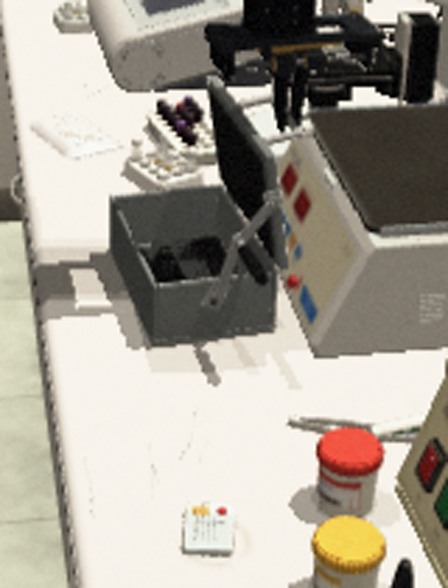

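>>> drive_tool --steps '[{"slide":[0,0.0002,0.001],"dr":[0,0,0],"fingers":0.005},{"slide":[0,0.0005,0.002],"dr":[0,0,0],"fingers":0.005}]'

```text
t: 6.78
eef_pos: [611.5, 74.6, 198.1]
tcp_rot: [-1.571, -0.0, -1.467]
ft_force: [-3.3, -3.0, 3.7]
opening: 0.095
```

>>> drive_tool --steps '[{"slide":[0,0.0002,0.001],"dr":[0,0,0],"fingers":0.005},{"slide":[0,0.0005,0.002],"dr":[0,0,0],"fingers":0.005}]'

```text
t: 6.95
eef_pos: [613.6, 74.9, 197.6]
tcp_rot: [-1.571, -0.0, -1.467]
ft_force: [-3.0, -3.8, 2.3]
opening: 0.097
```

```bash
python3 -c "
from h import *
bar()"
```

```text
t 6.95 p [109.8  -8.1 216.6] R 142.2 theta 1.427 F [-3.3 -3.5  2.3] opening-resist 3.8 radial 1.2 M [-0.72  0.64  0.  ] op 9.3 [-1.571 -0.    -1.467]
```

>>> drive_tool --steps '[{"slide":[0,0.0002,0.001],"dr":[0,0,0],"fingers":0.005},{"slide":[0,0.0005,0.002],"dr":[0,0,0],"fingers":0.005}]'

```text
t: 7.12
eef_pos: [615.6, 75.1, 197.0]
tcp_rot: [-1.571, -0.0, -1.467]
ft_force: [-1.7, -4.0, 2.7]
opening: 0.095
```

>>> drive_tool --steps '[{"slide":[0,0.0003,0.001],"dr":[0,0,0],"fingers":0.005}]'

```text
t: 7.2
eef_pos: [616.5, 75.2, 196.7]
tcp_rot: [-1.571, -0.0, -1.467]
ft_force: [-8.5, -5.0, 7.8]
opening: 0.098
```

```bash
python3 -c "
from h import *
bar()"
```

```text
t 7.2 p [112.8  -8.1 215.7] R 142.2 theta 1.449 F [-9.  -4.1  7.8] opening-resist 10.9 radial 4.7 M [-0.94  1.4  -0.03] op 9.3 [-1.571 -0.    -1.467]
```

>>> drive_tool --steps '[{"slide":[0,0,0],"dr":[0,0,0],"fingers":0.005},{"slide":[0,0,0],"dr":[0,0,0],"fingers":0.005}]'

```text
t: 7.37
eef_pos: [616.3, 75.1, 196.8]
tcp_rot: [-1.571, -0.0, -1.467]
ft_force: [-5.1, -4.0, 3.9]
opening: 0.095
```

```bash
python3 -c "
from h import *
bar()
im=snap('side','s6.png'); a=cv2.imread('pics/s6.png')[120:330,240:400]; cv2.imwrite('pics/s6z.png',cv2.resize(a,None,fx=2.8,fy=2.8,interpolation=cv2.INTER_CUBIC))"
```

```text
t 7.37 p [112.5  -8.1 215.8] R 142.3 theta 1.447 F [-5.4 -3.5  3.9] opening-resist 6.3 radial 2.1 M [-0.93  0.95 -0.01] op 9.0 [-1.571 -0.    -1.467]
```

View pics/s6z.png

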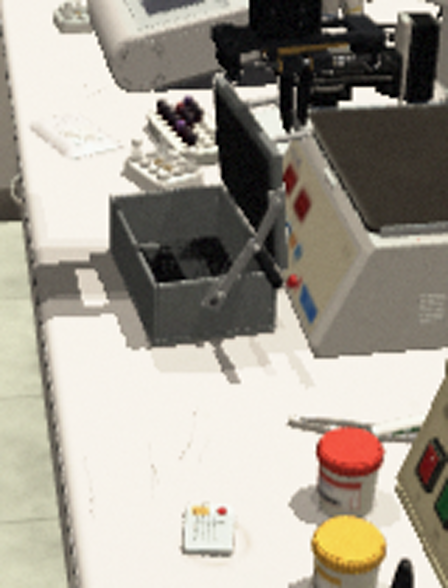

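>>> drive_tool --steps '[{"slide":[0,0.0002,0.0006],"dr":[0,0,0],"fingers":0.005},{"slide":[0,0.0002,0.0006],"dr":[0,0,0],"fingers":0.005}]'

```text
t: 7.58
eef_pos: [616.8, 75.2, 196.5]
tcp_rot: [-1.572, -0.0, -1.467]
ft_force: [-5.2, -4.0, 5.7]
opening: 0.097
```

```bash
python3 -c "
from h import *
bar()
im=snap('side','s7.png'); a=cv2.imread('pics/s7.png')[170:240,300:360]; cv2.imwrite('pics/s7z.png',cv2.resize(a,None,fx=8,fy=8,interpolation=cv2.INTER_CUBIC))"
```

```text
t 7.58 p [113.   -8.1 215.5] R 142.2 theta 1.450 F [-5.6 -3.5  5.7] opening-resist 7.0 radial 3.7 M [-0.99  1.13 -0.05] op 9.2 [-1.572 -0.    -1.467]
```

View pics/s7z.png

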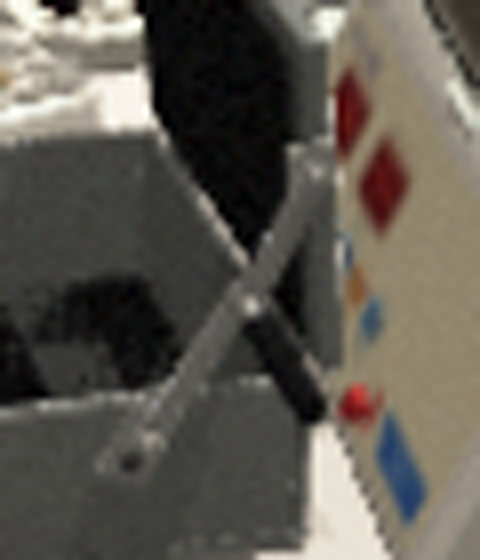

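>>> drive_tool --steps '[{"slide":[0,0.0001,0.0004],"dr":[0,0,0],"fingers":0.005},{"slide":[0,0.0001,0.0004],"dr":[0,0,0],"fingers":0.005}]'

```text
t: 7.8
eef_pos: [617.0, 75.2, 196.4]
tcp_rot: [-1.572, -0.0, -1.467]
ft_force: [-5.9, -5.0, 6.0]
opening: 0.098
```

```bash
python3 -c "
from h import *
bar()
im=snap('side','s8.png'); a=cv2.imread('pics/s8.png')[170:240,300:360]; cv2.imwrite('pics/s8z.png',cv2.resize(a,None,fx=8,fy=8,interpolation=cv2.INTER_CUBIC))"
```

```text
t 7.8 p [113.3  -8.1 215.4] R 142.2 theta 1.452 F [-6.3 -4.3  6. ] opening-resist 7.9 radial 3.8 M [-0.95  1.21 -0.02] op 9.3 [-1.572 -0.    -1.467]
```

View pics/s8z.png

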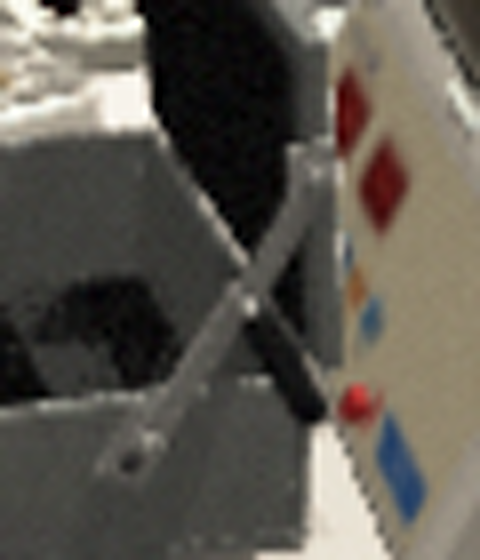

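```bash
python3 -c "
from h import *
m=optics.camera_model('side')
print('shut',proj(m,W(-66,-136,51)),proj(m,W(-66,-202,51)))
for ph in [1.6,1.7,1.8,1.9,2.0,2.1,2.2]:
    x=-67*np.cos(ph);z=60+67*np.sin(ph)
    print(ph,proj(m,W(x,-136,z)).round(1),proj(m,W(x,-202,z)).round(1), proj(m,W(x,-114,z)).round(1))
print(proj(m,W(0,-114,60)))
"
```

```text
shut [298.12491253 235.2654768 ] [303.80561588 247.30579712]
1.6 [321.1 210.2] [327.7 221.4] [318.9 206.6]
1.7 [323.2 210.1] [330.  221.3] [321.1 206.5]
1.8 [325.4 210.2] [332.2 221.4] [323.2 206.6]
1.9 [327.5 210.5] [334.3 221.7] [325.3 206.9]
2.0 [329.5 211. ] [336.4 222.2] [327.3 207.4]
2.1 [331.4 211.7] [338.4 222.9] [329.2 208.1]
2.2 [333.1 212.6] [340.2 223.7] [330.9 209. ]
[317.67420049 226.21057466]
```

>>> drive_tool --steps '[{"slide":[0,-0.0003,-0.001],"dr":[0,0,0],"fingers":0.005},{"slide":[0,-0.0005,-0.002],"dr":[0,0,0],"fingers":0.005},{"slide":[0,-0.0008,-0.003],"dr":[0,0,0],"fingers":0.005}]'

```text
t: 8.1
eef_pos: [614.4, 74.9, 197.3]
tcp_rot: [-1.571, -0.0, -1.467]
ft_force: [-3.8, -4.6, 5.0]
opening: 0.096
```

```bash
python3 -c "
from h import *
bar()"
```

```text
t 8.1 p [110.7  -8.2 216.3] R 142.3 theta 1.433 F [-4.2 -4.2  5. ] opening-resist 5.5 radial 3.6 M [-0.83  0.71  0.01] op 9.1 [-1.571 -0.    -1.467]
```

>>> drive_tool --steps '[{"slide":[0,-0.0003,-0.001],"dr":[0,0,0],"fingers":0.005},{"slide":[0,-0.0005,-0.002],"dr":[0,0,0],"fingers":0.005}]'

```text
t: 8.27
eef_pos: [612.6, 74.8, 197.9]
tcp_rot: [-1.57, -0.0, -1.467]
ft_force: [-3.8, -3.5, 4.8]
opening: 0.097
```

```bash
python3 -c "
from h import *
bar()"
```

```text
t 8.27 p [108.8  -8.1 216.9] R 142.3 theta 1.419 F [-4.2 -3.1  4.8] opening-resist 5.3 radial 3.5 M [-0.75  0.57 -0.04] op 9.2 [-1.57  -0.    -1.467]
```

>>> drive_tool --steps '[{"slide":[0,-0.0003,-0.001],"dr":[0,0,0],"fingers":0.005},{"slide":[0,-0.0003,-0.001],"dr":[0,0,0],"fingers":0.005}]'

```text
t: 8.43
eef_pos: [611.7, 74.7, 198.2]
tcp_rot: [-1.57, -0.0, -1.467]
ft_force: [-1.1, -4.6, 2.7]
opening: 0.094
```

```bash
python3 -c "
from h import *
bar()
im=snap('side','s9.png'); a=cv2.imread('pics/s9.png')[170:240,300:360]; cv2.imwrite('pics/s9z.png',cv2.resize(a,None,fx=8,fy=8,interpolation=cv2.INTER_CUBIC))"
```

```text
t 8.43 p [108.   -8.1 217.2] R 142.3 theta 1.413 F [-1.6 -4.5  2.7] opening-resist 2.3 radial 2.2 M [-0.78  0.35 -0.01] op 8.9 [-1.57  -0.    -1.467]
```

View pics/s9z.png

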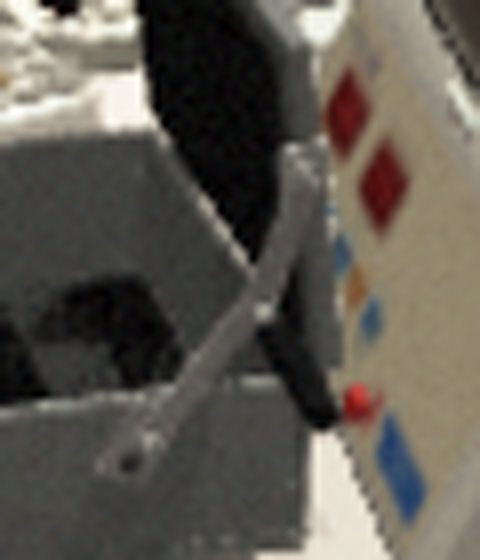

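>>> drive_tool --steps '[{"slide":[0.0005,-0.0002,-0.0005],"dr":[0,0,0],"fingers":0.005},{"slide":[0.0005,-0.0002,-0.0005],"dr":[0,0,0],"fingers":0.005}]'

```text
t: 8.65
eef_pos: [611.4, 74.6, 198.3]
tcp_rot: [-1.57, 0.0, -1.467]
ft_force: [-0.3, -0.5, 3.4]
opening: 0.096
```

```bash
python3 -c "
from h import *
bar()"
```

```text
t 8.65 p [107.6  -8.2 217.3] R 142.3 theta 1.410 F [-0.3 -0.4  3.4] opening-resist 1.2 radial 3.2 M [-0.24  0.09 -0.03] op 9.2 [-1.57   0.    -1.467]
```

>>> drive_tool --steps '[{"slide":[0,0,0],"dr":[0,0,0],"fingers":0.03},{"slide":[0,0,0],"dr":[0,0,0],"fingers":0.03},{"slide":[0,0,0],"dr":[0,0,0],"fingers":0.03},{"slide":[0,-0.01,0],"dr":[0,0,0],"fingers":0.03},{"slide":[0,-0.04,0],"dr":[0,0,0],"fingers":0.03}]'

```text
t: 9.07
eef_pos: [609.8, 74.4, 235.5]
tcp_rot: [-1.577, 0.001, -1.467]
ft_force: [1.0, -0.5, -0.4]
opening: 0.311
```

```bash
python3 -c "
from h import *
bar(); snap('side','s10.png');snap('top','t10.png')
a=cv2.imread('pics/s10.png')[100:330,240:400];b=cv2.imread('pics/t10.png')[100:260,230:480]
cv2.imwrite('pics/s10z.png',cv2.resize(a,None,fx=2.5,fy=2.5,interpolation=cv2.INTER_CUBIC))
cv2.imwrite('pics/t10z.png',cv2.resize(b,None,fx=3,fy=3,interpolation=cv2.INTER_CUBIC))
"
```

```text
t 9.07 p [106.   -8.2 254.5] R 178.1 theta 1.346 F [ 1.  -0.6 -0.4] opening-resist -1.1 radial -0.2 M [-0.04 -0.13 -0.01] op 29.6 [-1.577e+00  1.000e-03 -1.467e+00]
```

View pics/s10z.png

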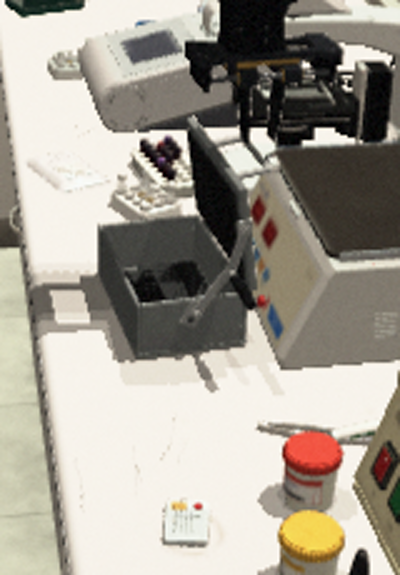

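View pics/t10z.png

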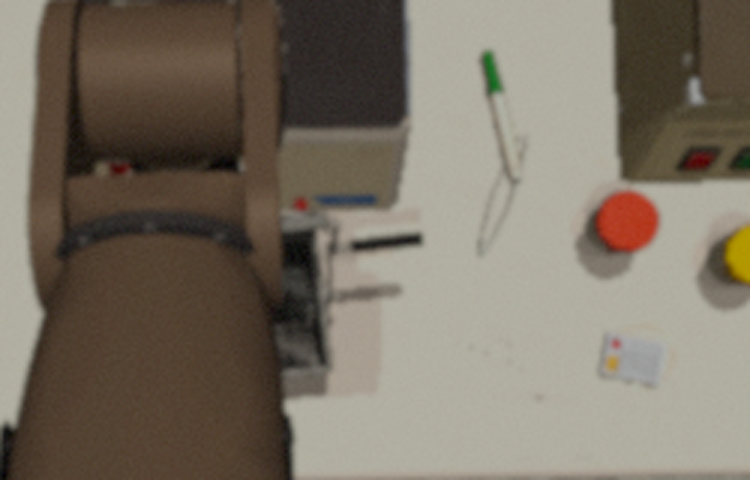

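```bash
python3 -c "
from h import *
to([605,70,285]); to([540,-120,270],-1.6);to([452,-348,150],-1.75)
m=optics.camera_model('top')
z=lambda p:(230+(p[0]+.5)/3-.5,100+(p[1]+.5)/3-.5)
P=[onplane(m,*z(p),6)[:2] for p in [(605,332),(665,343),(655,388),(599,376)]]; print(np.array(P).round(1),np.mean(P,0))
"
```

```text
slide [ 0.0037 -0.0424 -0.0079] dr None dist 0.043
slide [ 0.1859 -0.0278 -0.0923] dr [-0.0064  0.1333  0.    ] dist 0.209
slide [ 0.4035  0.0915 -0.2043] dr [-0.0064  0.2833 -0.0004] dist 0.461
[[ 478.5 -320.2]
 [ 466.5 -380.5]
 [ 421.5 -369. ]
 [ 434.3 -312.9]] [ 450.21324659 -345.67000042]
```

>>> drive_tool --steps '[{"slide":[0,-0.04,0],"dr":[0,0,0],"fingers":0.06},{"slide":[0,-0.055,0],"dr":[0,0,0],"fingers":0.06},{"slide":[0.15,-0.05,-0.076],"dr":[0,0.1,0],"fingers":0.06},{"slide":[0.15,-0.05,-0.076],"dr":[0,0.2,0],"fingers":0.06},{"slide":[0.15,-0.05,-0.076],"dr":[0,0.28,0],"fingers":0.06}]'

```text
t: 9.58
eef_pos: [565.9, -43.0, 290.0]
tcp_rot: [-1.57, -0.0, -1.75]
ft_force: [1.1, -0.7, -1.0]
opening: 0.601
```

```bash
python3 -c "
from h import *
to([452,-348,150],-1.75);to([440,-270,200],-1.75);print(env.state()['t'])
"
```

```text
slide [ 0.3204  0.1399 -0.0578] dr [-0.001  -0.0001  0.    ] dist 0.354
slide [ 0.2458  0.0899 -0.0835] dr [-0.001  -0.0001  0.    ] dist 0.275
9.5833
```

>>> drive_tool --steps '[{"slide":[0.32,0.1,-0.058],"dr":[0,0,0],"fingers":0.06},{"slide":[0.32,0.1,-0.058],"dr":[0,0,0],"fingers":0.06},{"slide":[0.32,0.1,-0.058],"dr":[0,0,0],"fingers":0.06},{"slide":[0.32,0.1,-0.058],"dr":[0,0,0],"fingers":0.06},{"slide":[0.32,0.1,-0.058],"dr":[0,0,0],"fingers":0.06}]'

```text
t: 10.0
eef_pos: [496.4, -230.7, 228.3]
tcp_rot: [-1.57, -0.0, -1.747]
ft_force: [0.8, -0.5, -0.1]
opening: 0.633
```

```bash
python3 -c "
from h import *
to([452,-348,110],-1.75);print(env.state()['t'])
"
```

```text
slide [ 0.1233  0.1183 -0.0233] dr [-0.001   0.0033  0.0003] dist 0.172
10.0
```

>>> drive_tool --steps '[{"slide":[0.123,0.118,-0.023],"dr":[0,0,0],"fingers":0.06},{"slide":[0.123,0.118,-0.023],"dr":[0,0,0],"fingers":0.06},{"slide":[0.123,0.118,-0.023],"dr":[0,0,0],"fingers":0.06},{"slide":[0.123,0.118,-0.023],"dr":[0,0,0],"fingers":0.06},{"slide":[0.123,0.118,-0.023],"dr":[0,0,0],"fingers":0.06}]'

```text
t: 10.42
eef_pos: [450.5, -348.7, 106.3]
tcp_rot: [-1.575, 0.002, -1.75]
ft_force: [-0.4, 0.5, 0.4]
opening: 0.63
```

Run:
```python
from h import *
import json
s=env.state(); m=optics.camera_model('wrist'); print(s['t'],s['eef_pos'],s['tcp_rot'],s['qvel'].round(3),s['opening'])
snap('wrist','w5.png'); json.dump({k:np.array(v).tolist() for k,v in m.items()},open('w5.json','w'))
p=proj(m,[452,-348,8]);print(p)
im=cv2.imread('pics/w5.png'); cv2.imwrite('pics/w5z.png',cv2.resize(im[120:320,220:420],None,fx=3,fy=3,interpolation=cv2.INTER_CUBIC))
```

```text
10.4167 [ 450.4769382  -348.73932264  106.25284052] [-1.57479633  0.00218935 -1.74987282] [-0.011  0.014 -0.017  0.015  0.005 -0.003] 0.6303798275216547
[320.78783099 203.30316039]
```

View pics/w5z.png

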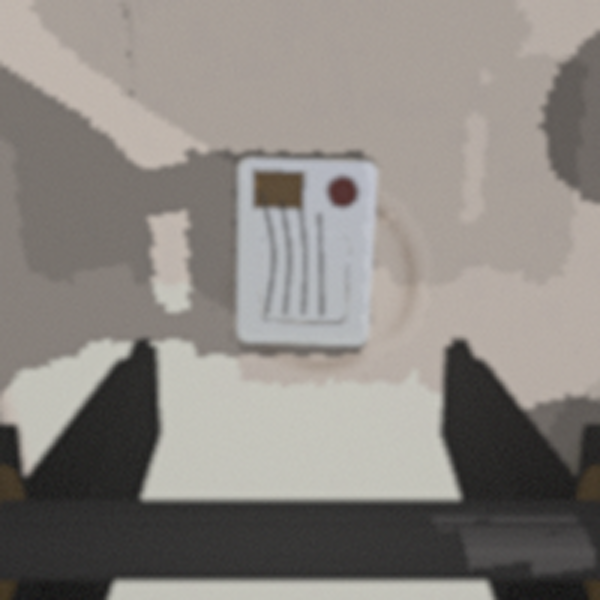

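Run:
```python
from h import *
import json
m=json.load(open('w5.json'))
z=lambda p:(220+(p[0]+.5)/3-.5,120+(p[1]+.5)/3-.5)
P=np.array([onplane(m,*z(p),7) for p in [(238,156),(378,158),(372,347),(236,343)]]);print(P.round(1),P.mean(0))
e=(P[0]-P[3]+P[1]-P[2]); print(np.arctan2(-e[0],e[1]))
c=P.mean(0); to([c[0],c[1],2.5],-1.755)
```

```text
[[ 437.4 -314.5    7. ]
 [ 480.1 -322.8    7. ]
 [ 468.4 -384.9    7. ]
 [ 424.4 -375.6    7. ]] [ 452.5828673  -349.43694424    7.        ]
-0.19758048228835312
slide [0.0016 0.1051 0.002 ] dr [ 0.0035  0.005  -0.0021] dist 0.105
```

>>> drive_tool --steps '[{"slide":[0.0016,0.09,0.002],"dr":[0,0.016,0],"fingers":0.06},{"slide":[0.0016,0.09,0.002],"dr":[0,0.016,0],"fingers":0.06},{"slide":[0.0016,0.09,0.002],"dr":[0,0.016,0],"fingers":0.06},{"slide":[0.0016,0.098,0.002],"dr":[0,0.016,0],"fingers":0.06},{"slide":[0.0016,0.103,0.002],"dr":[0,0.016,0],"fingers":0.06}]'

```text
t: 10.88
eef_pos: [455.8, -348.0, 8.4]
tcp_rot: [-1.57, -0.001, -1.762]
ft_force: [0.9, 0.6, -0.1]
opening: 0.633
```

Run:
```python
from h import *
s=env.state();print(s['eef_pos'],s['ft_force'],s['tcp_rot'],s['t'])
```

```text
[ 455.75063427 -347.98090027    8.42493489] [ 0.9327365   0.62843543 -0.09520796] [-1.56959647e+00 -7.41038217e-04 -1.76191244e+00] 10.8833
```

>>> drive_tool --steps '[{"slide":[0,0,-0.001],"dr":[0,0,0],"fingers":0.06},{"slide":[0,0,-0.001],"dr":[0,0,0],"fingers":0.06}]'

```text
t: 11.05
eef_pos: [454.4, -348.1, 9.0]
tcp_rot: [-1.569, -0.001, -1.762]
ft_force: [0.9, 0.3, 0.4]
opening: 0.633
```

>>> drive_tool --steps '[{"slide":[0.001,0.0065,-0.0015],"dr":[0,0,0],"fingers":0.06},{"slide":[0.001,0.0065,-0.0015],"dr":[0,0,0],"fingers":0.03},{"slide":[0.001,0.0065,-0.0015],"dr":[0,0,0],"fingers":0.03},{"slide":[0.001,0.0065,-0.0015],"dr":[0,0,0],"fingers":0.03},{"slide":[0.001,0.0065,-0.0015],"dr":[0,0,0],"fingers":0.03}]'

```text
t: 11.47
eef_pos: [452.2, -348.7, 1.1]
tcp_rot: [-1.57, -0.0, -1.763]
ft_force: [-0.6, -0.2, 2.2]
opening: 0.456
```

>>> drive_tool --steps '[{"slide":[0,0,0],"dr":[0,0,0],"fingers":0.03}]'

```text
t: 11.55
eef_pos: [452.2, -348.7, 1.1]
tcp_rot: [-1.57, -0.0, -1.763]
ft_force: [-1.8, 0.2, 4.3]
opening: 0.459
```

>>> drive_tool --steps '[{"slide":[0,-0.03,0],"dr":[0,0,0],"fingers":0.03},{"slide":[0,-0.07,0],"dr":[0,0,0],"fingers":0.03},{"slide":[0,-0.11,0],"dr":[0,-0.12,0],"fingers":0.03},{"slide":[0,-0.15,0],"dr":[0,-0.24,0],"fingers":0.03},{"slide":[0,-0.175,0],"dr":[0,-0.36,0],"fingers":0.03}]'

```text
t: 11.97
eef_pos: [452.6, -349.0, 179.8]
tcp_rot: [-1.569, -0.003, -1.397]
ft_force: [-0.1, -0.7, 0.8]
opening: 0.459
```

Run:
```python
from h import *
print(W(-15,0,150)); to([480,-190,180],-0.75); to(W(-15,0,150),0.10); print(env.state()['opening']*95.1)
```

```text
[488.57493752  70.50249875 150.        ]
slide [-0.1518 -0.0005  0.0545] dr [-0.0012 -0.6469  0.0037] dist 0.161
slide [-0.407   0.0288  0.1079] dr [ 5.0000e-04 -1.4969e+00  4.2000e-03] dist 0.422
43.68467281611664
```

>>> drive_tool --steps '[{"slide":[-0.152,0,0.054],"dr":[0,-0.62,0.004],"fingers":0.03},{"slide":[-0.152,0,0.054],"dr":[0,-0.62,0.004],"fingers":0.03},{"slide":[-0.152,0,0.054],"dr":[0,-0.62,0.004],"fingers":0.03},{"slide":[-0.152,0,0.054],"dr":[0,-0.62,0.004],"fingers":0.03},{"slide":[-0.152,0,0.054],"dr":[0,-0.62,0.004],"fingers":0.03}]'

```text
t: 12.38
eef_pos: [480.0, -184.6, 176.0]
tcp_rot: [-1.569, 0.005, -0.773]
ft_force: [-0.4, -0.7, 0.3]
opening: 0.46
```

Run:
```python
from h import *
print(env.state()['t'],L(env.state()['eef_pos'])); to(W(-15,-130,170),-0.32); to(W(-15,0,150),0.10)
```

```text
12.3833 [ -49.02141333 -252.95087231  176.02541192]
slide [-0.0723  0.0066  0.1051] dr [-0.0028 -0.4531 -0.0044] dist 0.128
slide [-0.1719  0.0272  0.1885] dr [-0.0037 -0.8731 -0.0038] dist 0.257
```

>>> drive_tool --steps '[{"slide":[-0.102,0.005,0.125],"dr":[-0.002,-0.62,-0.004],"fingers":0.03},{"slide":[-0.102,0.005,0.125],"dr":[-0.002,-0.62,-0.004],"fingers":0.03},{"slide":[-0.102,0.005,0.125],"dr":[-0.002,-0.62,-0.004],"fingers":0.03},{"slide":[-0.102,0.005,0.125],"dr":[-0.002,-0.62,-0.004],"fingers":0.03},{"slide":[-0.102,0.005,0.125],"dr":[-0.002,-0.62,-0.004],"fingers":0.03}]'

```text
t: 12.8
eef_pos: [495.5, -24.2, 171.3]
tcp_rot: [-1.57, -0.0, -0.153]
ft_force: [-0.1, -0.5, -0.1]
opening: 0.458
```

Run:
```python
from h import *
print(env.state()['t'],L(env.state()['eef_pos'])); to(W(-15,0,150),0.10)
```

```text
12.8 [-17.54569513 -94.8725402  171.26015369]
slide [-0.0213  0.0213  0.0925] dr [-0.0008 -0.2526  0.0004] dist 0.097
```

>>> drive_tool --steps '[{"slide":[-0.0213,0.02,0.0925],"dr":[0,-0.253,0],"fingers":0.03},{"slide":[-0.0213,0.02,0.0925],"dr":[0,-0.253,0],"fingers":0.03},{"slide":[-0.0213,0.02,0.0925],"dr":[0,-0.253,0],"fingers":0.03},{"slide":[-0.0213,0.02,0.0925],"dr":[0,-0.253,0],"fingers":0.03}]'

```text
t: 13.13
eef_pos: [489.0, 68.2, 150.7]
tcp_rot: [-1.571, 0.0, 0.094]
ft_force: [0.5, 0.7, 0.2]
opening: 0.46
```

Run:
```python
from h import *
print(env.state()['t'],L(env.state()['eef_pos'])); to(W(-15,0,14),0.10)
snap('wrist','w6.png'); snap('side','s11.png')
a=cv2.imread('pics/s11.png')[80:330,200:400]; cv2.imwrite('pics/s11z.png',cv2.resize(a,None,fx=2.3,fy=2.3,interpolation=cv2.INTER_CUBIC))
```

```text
13.1333 [-14.82138355  -2.34634844 150.6977004 ]
slide [-1.000e-04  1.367e-01  2.300e-03] dr [-0.0002 -0.0061 -0.0004] dist 0.137
```

View pics/w6.png

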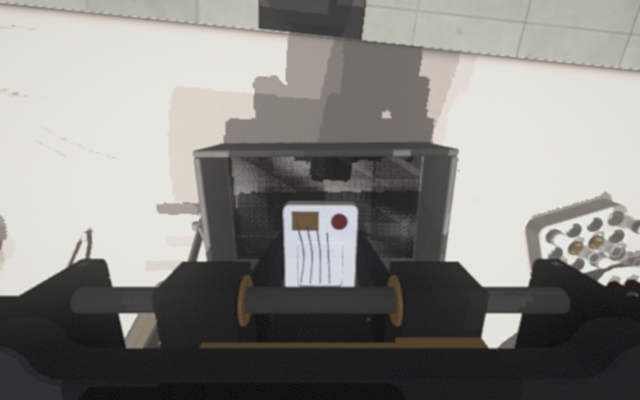

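View pics/s11z.png

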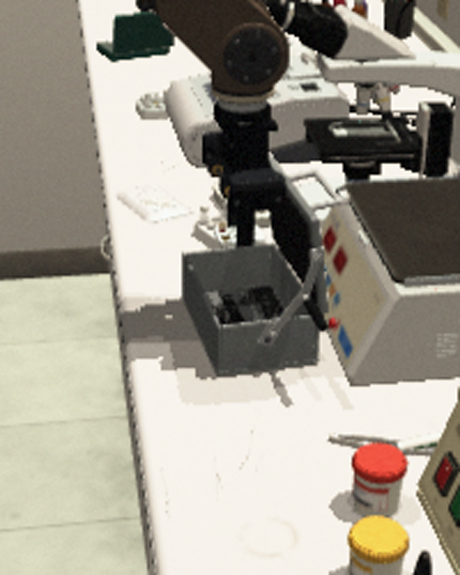

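>>> drive_tool --steps '[{"slide":[0,0.04,0.002],"dr":[0,-0.006,0],"fingers":0.03},{"slide":[0,0.08,0.002],"dr":[0,-0.006,0],"fingers":0.03},{"slide":[0,0.11,0.002],"dr":[0,-0.006,0],"fingers":0.03},{"slide":[0,0.125,0.002],"dr":[0,-0.006,0],"fingers":0.03},{"slide":[0,0.13,0.002],"dr":[0,-0.006,0],"fingers":0.03}]'

```text
t: 13.65
eef_pos: [489.0, 66.2, 19.2]
tcp_rot: [-1.571, 0.003, 0.094]
ft_force: [0.3, 0.2, -0.5]
opening: 0.459
```

>>> drive_tool --steps '[{"slide":[0,0.003,0],"dr":[0,0,0],"fingers":0.03},{"slide":[0,0.005,0],"dr":[0,0,0],"fingers":0.03}]'

```text
t: 13.82
eef_pos: [490.3, 66.9, 16.8]
tcp_rot: [-1.571, -0.002, 0.095]
ft_force: [0.1, -0.2, 0.0]
opening: 0.459
```

>>> drive_tool --steps '[{"slide":[0,0.002,0],"dr":[0,0,0],"fingers":0.03},{"slide":[0,0.003,0],"dr":[0,0,0],"fingers":0.03}]'

```text
t: 13.98
eef_pos: [490.3, 67.4, 14.1]
tcp_rot: [-1.571, -0.003, 0.096]
ft_force: [1.5, -0.2, -0.4]
opening: 0.459
```

>>> drive_tool --steps '[{"slide":[0,0.001,0],"dr":[0,0,0],"fingers":0.03}]'

```text
t: 14.07
eef_pos: [490.2, 67.5, 13.0]
tcp_rot: [-1.571, -0.002, 0.096]
ft_force: [0.4, 0.3, -0.1]
opening: 0.46
```

>>> drive_tool --steps '[{"slide":[0,0.001,0],"dr":[0,0,0],"fingers":0.03},{"slide":[0,0.001,0],"dr":[0,0,0],"fingers":0.03}]'

```text
t: 14.23
eef_pos: [489.8, 67.6, 11.5]
tcp_rot: [-1.571, -0.001, 0.096]
ft_force: [-0.2, -0.4, 0.1]
opening: 0.464
```

>>> drive_tool --steps '[{"slide":[0,0.0007,0],"dr":[0,0,0],"fingers":0.03},{"slide":[0,0.0007,0],"dr":[0,0,0],"fingers":0.03}]'

```text
t: 14.4
eef_pos: [489.9, 67.6, 11.1]
tcp_rot: [-1.571, -0.001, 0.096]
ft_force: [-2.1, 0.4, 6.9]
opening: 0.46
```

>>> drive_tool --steps '[{"slide":[0,-0.0003,0],"dr":[0,0,0],"fingers":0.06},{"slide":[0,-0.0003,0],"dr":[0,0,0],"fingers":0.06},{"slide":[0,-0.0003,0],"dr":[0,0,0],"fingers":0.06},{"slide":[0,-0.03,0],"dr":[0,0,0],"fingers":0.06},{"slide":[0,-0.07,0],"dr":[0,0,0],"fingers":0.06}]'

```text
t: 14.82
eef_pos: [488.2, 67.5, 79.1]
tcp_rot: [-1.57, 0.005, 0.096]
ft_force: [0.6, 0.3, 0.0]
opening: 0.631
```

>>> drive_tool --steps '[{"slide":[0,-0.04,0],"dr":[0,0,0],"fingers":0.06},{"slide":[0,-0.08,0],"dr":[0,0,0],"fingers":0.06},{"slide":[0,-0.12,0],"dr":[0,0,0],"fingers":0.06}]'

```text
t: 15.07
eef_pos: [489.0, 67.6, 202.6]
tcp_rot: [-1.571, -0.001, 0.096]
ft_force: [0.9, 0.0, 0.5]
opening: 0.627
```

Run:
```python
from h import *
s=env.state();print(s['t'],L(s['eef_pos']),s['tcp_rot']);to(W(37,-170,230),TY)
snap('wrist','w7.png'); snap('side','s12.png')
import json
json.dump({k:np.array(v).tolist() for k,v in optics.camera_model('side').items()},open('side.json','w'))
a=cv2.imread('pics/s12.png')[160:250,280:370]; cv2.imwrite('pics/s12z.png',cv2.resize(a,None,fx=6,fy=6,interpolation=cv2.INTER_CUBIC))
```

```text
15.0667 [-14.83587202  -2.91258364 202.57190209] [-1.57098302e+00 -5.59768349e-04  9.62558757e-02]
slide [ 0.0525 -0.0274 -0.1669] dr [-3.0000e-04  1.5671e+00  6.0000e-04] dist 0.177
```

View pics/w7.png

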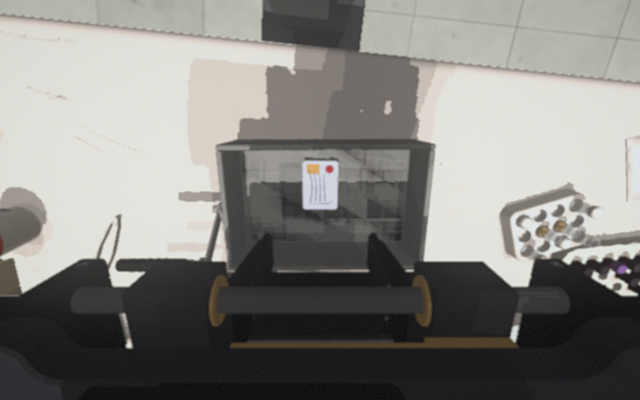

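View pics/s12z.png

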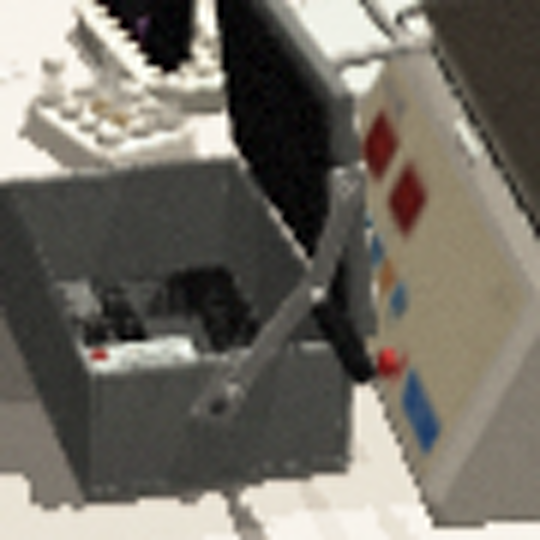

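Run:
```python
from h import *
mt=optics.camera_model('top');ms=optics.camera_model('side')
def tri(a,b):
    A=[];B=[]
    for c,d in (ray(mt,*a),ray(ms,*b)):
        M=np.eye(3)-np.outer(d,d);A.append(M);B.append(M@c)
    X=np.linalg.lstsq(np.vstack(A),np.hstack(B),rcond=None)[0]
    return X,L(X),proj(mt,X)-a,proj(ms,X)-b
print(tri((347.5,181.6),(333.2,210.5)));print(tri((370.5,179.3),(340.2,222)))
# fit phi: handle mid from top only
for ph in [2.05,2.1,2.15,2.2,2.25]:
    x=-67*np.cos(ph);z=60+67*np.sin(ph); print(ph,x,z,proj(mt,W(x,-136,z)),proj(mt,W(x,-202,z)),proj(ms,W(x,-202,z)))
```

```text
(array([556.9049995 , -59.36153272, 121.08922042]), array([  40.02392632, -136.03687578,  121.08922042]), array([-0.04006487,  0.25195036]), array([ 0.23538413, -0.01843036]))
(array([ 563.29162369, -122.59524682,  118.40236965]), array([  40.06580627, -199.59228321,  118.40236965]), array([-0.00036576,  0.00216118]), array([ 0.00209972, -0.00018702]))
2.05 30.891870322239754 119.45327869843615 [347.79520404 185.23426283] [371.83238125 182.49309314] [337.40073147 222.4833787 ]
2.1 33.824689008190454 117.83502756547455 [347.62421888 184.22311433] [371.62062277 181.48754454] [338.36184725 222.85482319]
2.15 36.67296358717815 116.07221898349934 [347.45350135 183.25114052] [371.40599774 180.52148849] [339.29013239 223.27304531]
2.2 39.42957485610817 114.16925905591253 [347.28354415 182.32093965] [371.18914311 179.59750419] [340.18329108 223.73681339]
2.25 42.08763272242352 112.13090419149071 [347.11483218 181.43494433] [370.9706963  178.71800451] [341.03913608 224.24478195]
```

Run:
```python
from h import *
import json
mt=optics.camera_model('top');ms=optics.camera_model('side')
def tri(a,b):
    A=[];B=[]
    for c,d in (ray(mt,*a),ray(ms,*b)):
        M=np.eye(3)-np.outer(d,d);A.append(M);B.append(M@c)
    X=np.linalg.lstsq(np.vstack(A),np.hstack(B),rcond=None)[0]
    return X.round(1),L(X).round(1),(proj(mt,X)-a).round(1)
print(tri((365,143),(398,206)));print(tri((365,143),(374,203)))
a=cv2.imread('pics/side0.png')[140:260,320:420];cv2.imwrite('pics/ins.png',cv2.resize(a,None,fx=5,fy=5))
a=cv2.imread('pics/top0.png')[120:190,340:390];cv2.imwrite('pics/inst.png',cv2.resize(a,None,fx=8,fy=8))
```

```text
(array([ 693.8, -115.6,  151.1]), array([ 170.7, -205.6,  151.1]), array([  3.5, -13.9]))
(array([ 659. , -105. ,  162.6]), array([ 137.1, -191.7,  162.6]), array([ 0.4, -1.8]))
```

View pics/ins.png

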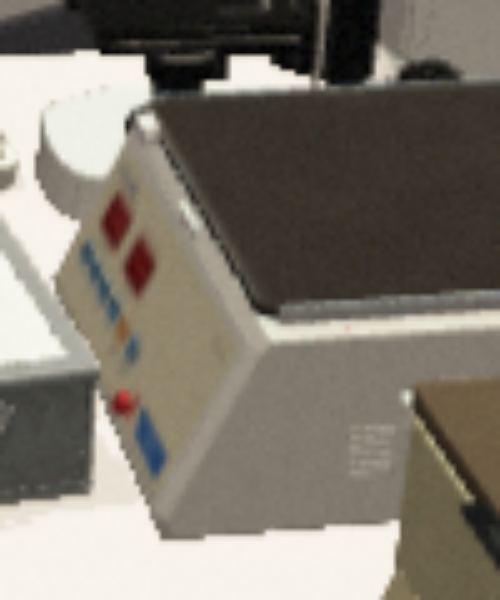

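View pics/inst.png

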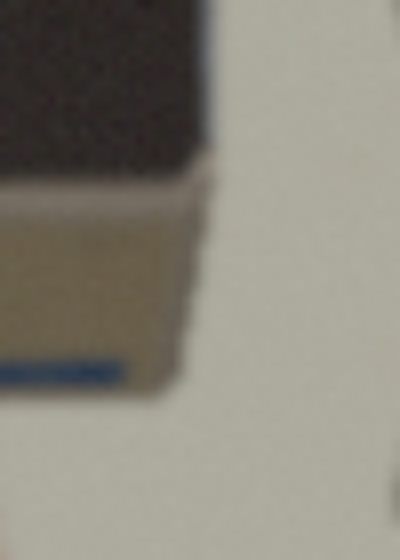

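>>> drive_tool --steps '[{"slide":[0.02,-0.06,-0.1],"dr":[0,0.62,0],"fingers":0.04},{"slide":[0.02,-0.06,-0.1],"dr":[0,0.62,0],"fingers":0.04},{"slide":[0.02,-0.06,-0.1],"dr":[0,0.62,0],"fingers":0.04},{"slide":[0.02,-0.06,-0.1],"dr":[0,0.62,0],"fingers":0.04},{"slide":[0.02,-0.06,-0.1],"dr":[0,0.62,0],"fingers":0.04}]'

```text
t: 15.58
eef_pos: [519.5, -31.6, 260.9]
tcp_rot: [-1.57, -0.002, -0.533]
ft_force: [0.8, -0.1, -0.0]
opening: 0.424
```

Run:
```python
from h import *
s=env.state();print(s['t'],L(s['eef_pos']),s['tcp_rot']);to(W(40,-168,230),TY)
```

```text
15.5833 [   5.52782441 -104.68052883  260.88075398] [-1.57023374 -0.00175445 -0.53251183]
slide [ 0.0652  0.031  -0.0307] dr [-0.0013  0.9383  0.0014] dist 0.078
```

>>> drive_tool --steps '[{"slide":[0.065,0.02,-0.031],"dr":[0,0.62,0.002],"fingers":0.04},{"slide":[0.065,0.02,-0.031],"dr":[0,0.62,0.002],"fingers":0.04},{"slide":[0.065,0.02,-0.031],"dr":[0,0.62,0.002],"fingers":0.04},{"slide":[0.065,0.02,-0.031],"dr":[0,0.62,0.002],"fingers":0.04},{"slide":[0.065,0.02,-0.031],"dr":[0,0.62,0.002],"fingers":0.04}]'

```text
t: 16.0
eef_pos: [559.7, -89.9, 239.4]
tcp_rot: [-1.572, 0.003, -1.151]
ft_force: [0.1, 0.0, 0.2]
opening: 0.418
```

Run:
```python
from h import *
s=env.state();print(s['t'],L(s['eef_pos']),s['tcp_rot']);to(W(40,-168,200),TY)
```

```text
16.0 [  39.72297607 -166.65693563  239.39826398] [-1.57221314  0.00271431 -1.15097988]
slide [ 0.0015  0.0394 -0.0001] dr [ 0.0018  0.3198 -0.0025] dist 0.039
```

>>> drive_tool --steps '[{"slide":[0.0015,0.03,0],"dr":[0.001,0.32,-0.002],"fingers":0.04},{"slide":[0.0015,0.04,0],"dr":[0.001,0.32,-0.002],"fingers":0.04},{"slide":[0.0015,0.05,0],"dr":[0.001,0.32,-0.002],"fingers":0.04},{"slide":[0.0015,0.05,0],"dr":[0.001,0.32,-0.002],"fingers":0.04}]'

```text
t: 16.33
eef_pos: [559.4, -90.4, 188.1]
tcp_rot: [-1.574, 0.001, -1.467]
ft_force: [-0.8, -0.3, -0.2]
opening: 0.424
```

Run:
```python
from h import *
import json
s=env.state();m=optics.camera_model('wrist');print(s['t'],L(s['eef_pos']),s['tcp_rot'],s['qvel'].round(2))
snap('wrist','w8.png')
json.dump({k:np.array(v).tolist() for k,v in m.items()},open('w8.json','w'))
print([proj(m,W(40,y,118)).round(1) for y in(-136,-168,-202)])
to(W(40,-168,99),TY)
im=cv2.imread('pics/w8.png');cv2.imwrite('pics/w8z.png',cv2.resize(im[100:320,200:440],None,fx=3,fy=2.7))
```

```text
16.3333 [  39.39457196 -167.20281523  188.14626203] [-1.57371470e+00  1.07615358e-03 -1.46710884e+00] [ 0.   -0.03 -0.04 -0.    0.05 -0.15]
[array([320.4, 177.7]), array([320.2, 214. ]), array([320.1, 249.9])]
slide [0.0007 0.0904 0.0002] dr [ 0.0015  0.0085 -0.0005] dist 0.09
```

View pics/w8.png

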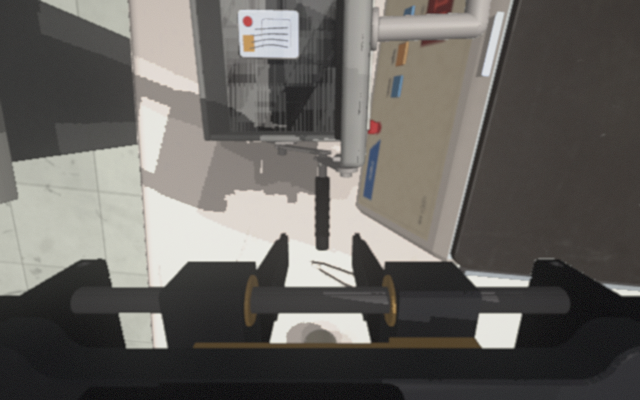

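>>> drive_tool --steps '[{"slide":[0.0007,0.04,0.001],"dr":[0,0.004,0],"fingers":0.04},{"slide":[0.0007,0.075,0.001],"dr":[0,0.004,0],"fingers":0.04},{"slide":[0.0007,0.088,0.001],"dr":[0,0.004,0],"fingers":0.04},{"slide":[0.0007,0.088,0.001],"dr":[0,0.004,0],"fingers":0.03},{"slide":[0.0007,0.088,0.001],"dr":[0,0.004,0],"fingers":0.03}]'

```text
t: 16.8
eef_pos: [561.8, -91.4, 103.0]
tcp_rot: [-1.57, -0.0, -1.466]
ft_force: [0.4, -0.0, -0.0]
opening: 0.339
```

Run:
```python
from h import *
import json
s=env.state();m=optics.camera_model('wrist');print(s['t'],L(s['eef_pos']),s['tcp_rot'],s['ft_force'])
snap('wrist','w9.png');snap('side','s13.png')
a=cv2.imread('pics/s13.png')[140:250,280:390]; cv2.imwrite('pics/s13z.png',cv2.resize(a,None,fx=5,fy=5,interpolation=cv2.INTER_CUBIC))
to(W(41,-168,99),TY)
```

```text
16.8 [  41.73840193 -168.36374451  102.99501988] [-1.57018079e+00 -2.91231974e-04 -1.46582735e+00] [ 0.44011566 -0.02777712 -0.02598604]
slide [-0.0006  0.0052 -0.0013] dr [-0.0031  0.0042  0.0013] dist 0.005
```

View pics/w9.png

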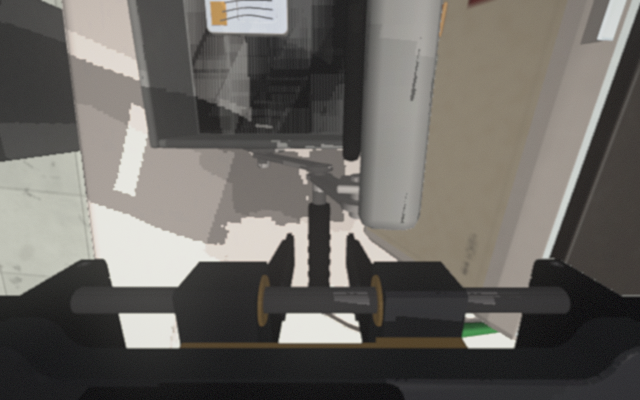

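View pics/s13z.png

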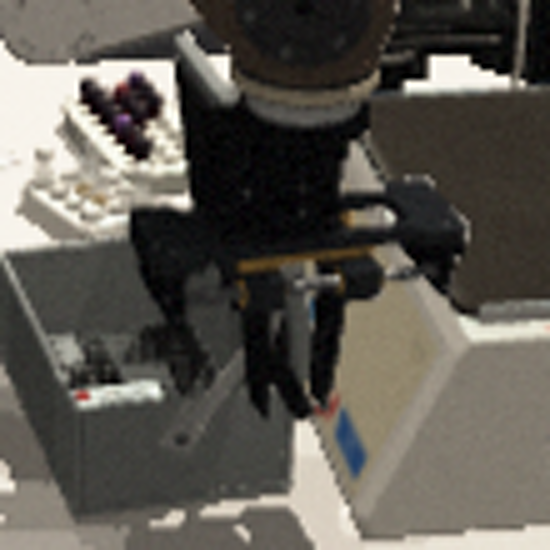

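>>> drive_tool --steps '[{"slide":[0,0.003,-0.001],"dr":[0,0,0],"fingers":0.03},{"slide":[0,0.003,-0.001],"dr":[0,0,0],"fingers":0.02},{"slide":[0,0.003,-0.001],"dr":[0,0,0],"fingers":0.016}]'

```text
t: 17.15
eef_pos: [560.7, -91.4, 100.4]
tcp_rot: [-1.569, -0.001, -1.468]
ft_force: [-0.4, 0.7, 0.2]
opening: 0.225
```

>>> drive_tool --steps '[{"slide":[0,0,0],"dr":[0,0,0],"fingers":0.008}]'

```text
t: 17.23
eef_pos: [560.7, -91.4, 100.2]
tcp_rot: [-1.569, -0.001, -1.468]
ft_force: [0.3, 0.2, -0.4]
opening: 0.158
```

>>> drive_tool --steps '[{"slide":[0,0,0],"dr":[0,0,0],"fingers":0.008}]'

```text
t: 17.32
eef_pos: [561.1, -91.4, 100.2]
tcp_rot: [-1.568, -0.001, -1.468]
ft_force: [1.9, 0.2, 0.5]
opening: 0.128
```

```bash
cat >> h.py <<'E'
def grip(px=2.4,pz=62.5,off=19):
    s=env.state(); p=L(s['eef_pos'])+[0,0,off]; d=p-[px,0,pz]; f=s['ft_force']
    a=np.arctan2(d[2],-d[0]); ft=np.array([f@EX,f@EY,f[2]])
    rad=np.array([-np.cos(a),np.sin(a)]); tan=np.array([-np.sin(a),-np.cos(a)]) # forward/closing dir (phi decreasing)
    print('t',round(s['t'],2),'p',p.round(1),'R %.1f phi %.3f'%(np.hypot(d[0],d[2]),a),'F',ft.round(1),'fwd-push %.1f radial-out %.1f'%(ft[0]*tan[0]+ft[2]*tan[1],ft[0]*rad[0]+ft[2]*rad[1]),'M',s['moment'].round(2),'op',round(s['opening']*95.1,1),s['tcp_rot'].round(3))
E
python3 -c "
from h import *
grip()"
```

```text
t 17.32 p [  41.  -168.3  119.2] R 68.5 phi 2.168 F [1.9 0.  0.5] fwd-push -1.3 radial-out 1.5 M [ 0.07 -0.33 -0.06] op 12.2 [-1.568e+00 -1.000e-03 -1.468e+00]
```

```bash
cat >> h.py <<'E'
def plan(dphi,n=3,k=15,px=3.3,pz=63.8,R=67.,kt=0):
    s=env.state(); p=L(s['eef_pos'])+[0,0,19]; d=p-[px,0,pz]; a=np.arctan2(d[2],-d[0]); f=s['ft_force']
    ft=np.array([f@EX,f[2]]); rad=np.array([-np.cos(a),np.sin(a)]); Fr=ft@rad
    c=Fr/k
    P=lambda q:np.array([-np.cos(q),np.sin(q)])
    grip(px,pz)
    for i in range(1,n+1):
        q=a-dphi*i; v=R*(P(q)-P(a))+P(q)*c
        print('  slide [0, %.4f, %.4f]'%(-v[1]/1000,v[0]/1000))
E
python3 -c "
from h import *
plan(0.03)"
```

```text
t 17.32 p [  41.  -168.3  119.2] R 67.0 phi 2.168 F [1.9 0.  0.5] fwd-push -1.3 radial-out 1.5 M [ 0.07 -0.33 -0.06] op 12.2 [-1.568e+00 -1.000e-03 -1.468e+00]
  slide [0, -0.0012, -0.0016]
  slide [0, -0.0022, -0.0033]
  slide [0, -0.0032, -0.0051]
```

>>> drive_tool --steps '[{"slide":[0,0,0],"dr":[0,0,0],"fingers":0.005},{"slide":[0,-0.0012,-0.0016],"dr":[0,0,0],"fingers":0.005}]'

```text
t: 17.48
eef_pos: [559.9, -91.5, 101.0]
tcp_rot: [-1.568, -0.001, -1.468]
ft_force: [6.2, 2.0, -4.0]
opening: 0.126
```

```bash
python3 -c "
from h import *
plan(0.03)"
```

```text
t 17.48 p [  39.8 -168.3  120. ] R 67.0 phi 2.147 F [ 6.3  1.4 -4. ] fwd-push -7.5 radial-out 0.1 M [ 0.33 -1.4   0.01] op 12.0 [-1.568e+00 -1.000e-03 -1.468e+00]
  slide [0, -0.0011, -0.0017]
  slide [0, -0.0021, -0.0034]
  slide [0, -0.0031, -0.0052]
```

>>> drive_tool --steps '[{"slide":[0,-0.0011,-0.0017],"dr":[0,0,0],"fingers":0.005}]'

```text
t: 17.57
eef_pos: [558.4, -91.7, 102.2]
tcp_rot: [-1.567, -0.001, -1.468]
ft_force: [6.0, 3.5, -2.7]
opening: 0.127
```

```bash
python3 -c "
from h import *
plan(0.03)"
```

```text
t 17.57 p [  38.3 -168.4  121.2] R 67.2 phi 2.119 F [ 6.3  2.9 -2.7] fwd-push -6.7 radial-out 1.0 M [ 0.54 -1.64 -0.05] op 12.1 [-1.567e+00 -1.000e-03 -1.468e+00]
  slide [0, -0.0011, -0.0017]
  slide [0, -0.0020, -0.0035]
  slide [0, -0.0030, -0.0053]
```

>>> drive_tool --steps '[{"slide":[0,-0.001,-0.0017],"dr":[0,0,0],"fingers":0.005},{"slide":[0,-0.002,-0.0035],"dr":[0,0,0],"fingers":0.005}]'

```text
t: 17.73
eef_pos: [555.2, -92.0, 104.5]
tcp_rot: [-1.566, -0.001, -1.468]
ft_force: [7.7, 2.8, 1.9]
opening: 0.134
```

```bash
python3 -c "
from h import *
plan(0.03)"
```

```text
t 17.73 p [  35.1 -168.3  123.5] R 67.6 phi 2.060 F [7.9 2.  1.9] fwd-push -6.1 radial-out 5.4 M [ 0.57 -1.59 -0.01] op 12.7 [-1.566e+00 -1.000e-03 -1.468e+00]
  slide [0, -0.0012, -0.0016]
  slide [0, -0.0021, -0.0035]
  slide [0, -0.0029, -0.0053]
```

>>> drive_tool --steps '[{"slide":[0,-0.0013,-0.0016],"dr":[0,0,0],"fingers":0.005},{"slide":[0,-0.0023,-0.0034],"dr":[0,0,0],"fingers":0.005}]'

```text
t: 17.9
eef_pos: [551.6, -92.3, 106.9]
tcp_rot: [-1.567, -0.001, -1.468]
ft_force: [5.7, 3.0, 4.1]
opening: 0.126
```

```bash
python3 -c "
from h import *
plan(0.03)"
```

```text
t 17.9 p [  31.5 -168.3  125.9] R 68.2 phi 1.997 F [6.  2.5 4.1] fwd-push -3.8 radial-out 6.2 M [ 0.51 -1.37 -0.08] op 11.9 [-1.567e+00 -1.000e-03 -1.468e+00]
  slide [0, -0.0012, -0.0017]
  slide [0, -0.0019, -0.0036]
  slide [0, -0.0026, -0.0055]
```

>>> drive_tool --steps '[{"slide":[0,-0.0014,-0.0016],"dr":[0,0,0],"fingers":0.005},{"slide":[0,-0.0023,-0.0035],"dr":[0,0,0],"fingers":0.005}]'

```text
t: 18.07
eef_pos: [547.8, -92.8, 109.1]
tcp_rot: [-1.567, -0.001, -1.468]
ft_force: [5.1, 2.5, 1.2]
opening: 0.132
```

```bash
python3 -c "
from h import *
plan(0.03)"
```

```text
t 18.07 p [  27.6 -168.4  128.1] R 68.7 phi 1.933 F [5.4 2.  1.2] fwd-push -4.6 radial-out 3.0 M [ 0.55 -1.26 -0.04] op 12.5 [-1.567e+00 -1.000e-03 -1.468e+00]
  slide [0, -0.0009, -0.0018]
  slide [0, -0.0015, -0.0037]
  slide [0, -0.0021, -0.0057]
```

```bash
cat >> h.py <<'E'
def fitp(P):
    from scipy.optimize import least_squares
    P=np.array(P,float)
    r=least_squares(lambda h:np.hypot(P[:,0]-h[0],P[:,1]-h[1])-67,[3,63]); print('pivot',r.x.round(2),r.fun.round(2))
E
python3 -c "
from h import *
fitp([(41,119.2),(39.8,120),(38.3,121.2),(35.1,123.5),(31.5,125.9),(27.6,128.1)])
plan(.03,px=1.5,pz=66)"
```

```text
pivot [-2.79 68.34] [ 0.12 -0.04 -0.04 -0.08  0.    0.05]
t 18.07 p [  27.6 -168.4  128.1] R 67.4 phi 1.969 F [5.4 2.  1.2] fwd-push -4.5 radial-out 3.2 M [ 0.55 -1.26 -0.04] op 12.5 [-1.567e+00 -1.000e-03 -1.468e+00]
  slide [0, -0.0009, -0.0018]
  slide [0, -0.0016, -0.0037]
  slide [0, -0.0023, -0.0056]
```

```bash
python3 -c "
from h import *
plan(.03,px=-1,pz=67)"
```

```text
t 18.07 p [  27.6 -168.4  128.1] R 67.5 phi 2.009 F [5.4 2.  1.2] fwd-push -4.4 radial-out 3.4 M [ 0.55 -1.26 -0.04] op 12.5 [-1.567e+00 -1.000e-03 -1.468e+00]
  slide [0, -0.0010, -0.0017]
  slide [0, -0.0018, -0.0036]
  slide [0, -0.0025, -0.0055]
```

>>> drive_tool --steps '[{"slide":[0,-0.001,-0.0017],"dr":[0,0,0],"fingers":0.005},{"slide":[0,-0.0018,-0.0036],"dr":[0,0,0],"fingers":0.005},{"slide":[0,-0.0025,-0.0055],"dr":[0,0,0],"fingers":0.005}]'

```text
t: 18.32
eef_pos: [542.2, -93.3, 111.8]
tcp_rot: [-1.567, -0.001, -1.468]
ft_force: [4.7, 3.4, 5.3]
opening: 0.129
```

```bash
python3 -c "
from h import *
plan(.03,px=-1,pz=67)
snap('side','s14.png')
a=cv2.imread('pics/s14.png')[140:250,280:390]; cv2.imwrite('pics/s14z.png',cv2.resize(a,None,fx=5,fy=5,interpolation=cv2.INTER_CUBIC))"
```

```text
t 18.32 p [  22.  -168.4  130.8] R 67.8 phi 1.917 F [5.  2.9 5.3] fwd-push -2.9 radial-out 6.7 M [ 0.63 -1.2   0.  ] op 12.3 [-1.567e+00 -1.000e-03 -1.468e+00]
  slide [0, -0.0011, -0.0018]
  slide [0, -0.0017, -0.0037]
  slide [0, -0.0022, -0.0056]
```

View pics/s14z.png

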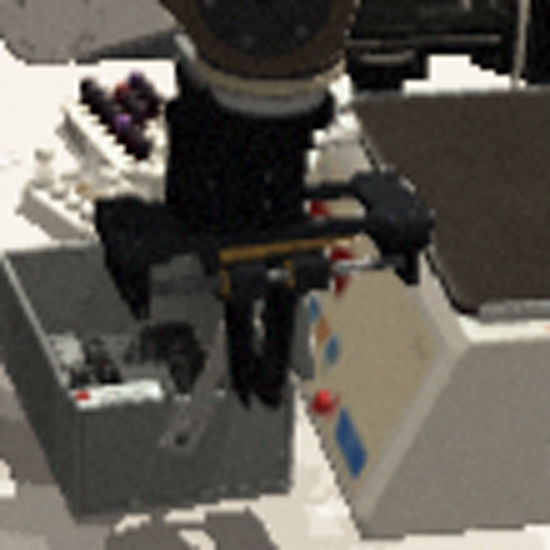

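>>> drive_tool --steps '[{"slide":[0,-0.0013,-0.0018],"dr":[0,0,0],"fingers":0.005},{"slide":[0,-0.002,-0.0037],"dr":[0,0,0],"fingers":0.005},{"slide":[0,-0.0026,-0.0056],"dr":[0,0,0],"fingers":0.005}]'

```text
t: 18.62
eef_pos: [536.0, -94.0, 114.1]
tcp_rot: [-1.569, -0.001, -1.468]
ft_force: [1.9, 2.8, 3.9]
opening: 0.129
```

```bash
python3 -c "
from h import *
fitp([(41,119.2),(39.8,120),(38.3,121.2),(35.1,123.5),(31.5,126.1),(27.6,128.3),(22,131.1),(L(env.state()['eef_pos'])+[0,0,19])[[0,2]]])
plan(.03,px=-1,pz=67)
"
```

```text
pivot [-3.69 69.07] [ 0.16 -0.03 -0.06 -0.16  0.02 -0.01  0.14 -0.06]
t 18.62 p [  15.8 -168.4  133.1] R 68.2 phi 1.820 F [2.2 2.6 3.9] fwd-push -1.2 radial-out 4.3 M [ 0.5  -0.49 -0.02] op 12.2 [-1.569e+00 -1.000e-03 -1.468e+00]
  slide [0, -0.0007, -0.0019]
  slide [0, -0.0012, -0.0039]
  slide [0, -0.0015, -0.0059]
```

```bash
python3 -c "
from h import *
plan(.04,n=4,px=-3.5,pz=68.8)
"
```

```text
t 18.62 p [  15.8 -168.4  133.1] R 67.1 phi 1.863 F [2.2 2.6 3.9] fwd-push -1.0 radial-out 4.4 M [ 0.5  -0.49 -0.02] op 12.2 [-1.569e+00 -1.000e-03 -1.468e+00]
  slide [0, -0.0010, -0.0025]
  slide [0, -0.0016, -0.0051]
  slide [0, -0.0021, -0.0078]
  slide [0, -0.0025, -0.0104]
```

>>> drive_tool --steps '[{"slide":[0,-0.001,-0.0025],"dr":[0,0,0],"fingers":0.005},{"slide":[0,-0.0017,-0.0051],"dr":[0,0,0],"fingers":0.005},{"slide":[0,-0.0022,-0.0077],"dr":[0,0,0],"fingers":0.005}]'

```text
t: 18.87
eef_pos: [527.7, -94.7, 115.9]
tcp_rot: [-1.57, -0.0, -1.468]
ft_force: [1.5, 1.4, 0.5]
opening: 0.128
```

```bash
python3 -c "
from h import *
plan(.04,n=4,px=-3.5,pz=68.8)
"
```

```text
t 18.87 p [   7.4 -168.3  134.9] R 67.0 phi 1.735 F [1.7 1.2 0.5] fwd-push -1.6 radial-out 0.7 M [ 0.23 -0.52 -0.01] op 12.2 [-1.57  -0.    -1.468]
  slide [0, -0.0004, -0.0026]
  slide [0, -0.0007, -0.0053]
  slide [0, -0.0009, -0.0080]
  slide [0, -0.0009, -0.0107]
```

>>> drive_tool --steps '[{"slide":[0,-0.0004,-0.0026],"dr":[0,0,0],"fingers":0.005},{"slide":[0,-0.0008,-0.0053],"dr":[0,0,0],"fingers":0.005},{"slide":[0,-0.001,-0.008],"dr":[0,0,0],"fingers":0.005}]'

```text
t: 19.12
eef_pos: [519.6, -95.5, 116.6]
tcp_rot: [-1.571, -0.0, -1.468]
ft_force: [-0.0, 3.5, 2.4]
opening: 0.132
```

```bash
python3 -c "
from h import *
plan(.04,n=4,px=-3.5,pz=68.8)
snap('side','s15.png')
a=cv2.imread('pics/s15.png')[120:250,260:390]; cv2.imwrite('pics/s15z.png',cv2.resize(a,None,fx=4.5,fy=4.5,interpolation=cv2.INTER_CUBIC))"
```

```text
t 19.12 p [  -0.7 -168.2  135.6] R 66.9 phi 1.612 F [0.3 3.5 2.4] fwd-push -0.2 radial-out 2.5 M [ 0.5  -0.34  0.04] op 12.5 [-1.571 -0.    -1.468]
  slide [0, -0.0002, -0.0027]
  slide [0, -0.0002, -0.0054]
  slide [0, -0.0000, -0.0080]
  slide [0, 0.0003, -0.0107]
```

View pics/s15z.png

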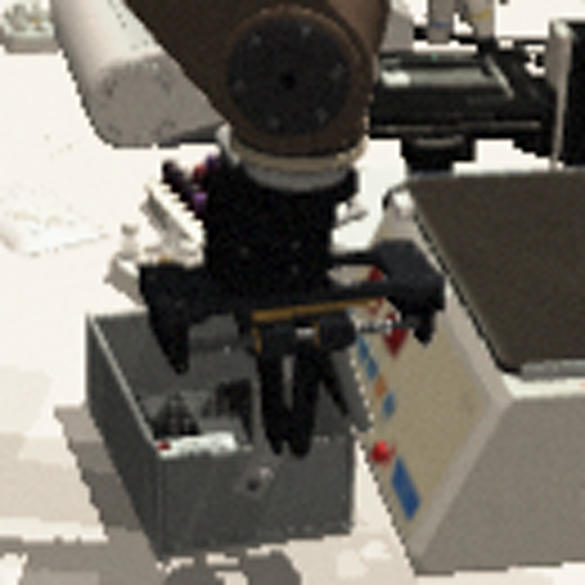

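```bash
python3 -c "
from h import *
snap('wrist','w10.png'); snap('top','t15.png')"
```

```text
(no output)
```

View pics/w10.png

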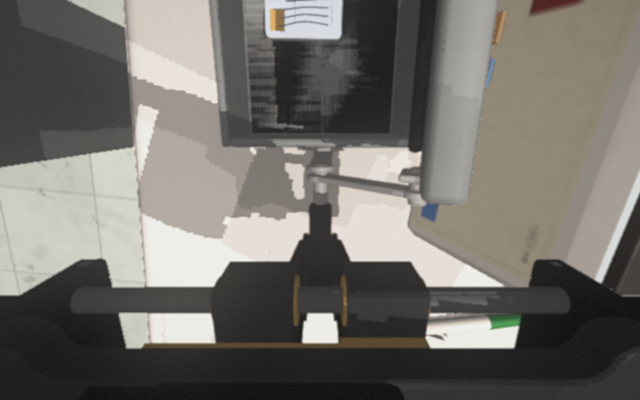

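>>> drive_tool --steps '[{"slide":[0,-0.0001,-0.0027],"dr":[0,0,0],"fingers":0.005},{"slide":[0,-0.0002,-0.0054],"dr":[0,0,0],"fingers":0.005},{"slide":[0,0,-0.008],"dr":[0,0,0],"fingers":0.005},{"slide":[0,0.0003,-0.0107],"dr":[0,0,0],"fingers":0.005}]'

```text
t: 19.6
eef_pos: [509.1, -96.5, 116.3]
tcp_rot: [-1.57, -0.0, -1.468]
ft_force: [-1.3, 3.0, 0.8]
opening: 0.129
```

```bash
python3 -c "
from h import *
plan(.04,n=4,px=-3.5,pz=68.8)
"
```

```text
t 19.6 p [ -11.2 -168.3  135.3] R 67.0 phi 1.455 F [-1.   3.1  0.8] fwd-push 0.9 radial-out 0.9 M [ 0.45 -0.1  -0.08] op 12.2 [-1.57  -0.    -1.468]
  slide [0, 0.0003, -0.0027]
  slide [0, 0.0008, -0.0053]
  slide [0, 0.0013, -0.0079]
  slide [0, 0.0020, -0.0105]
```

Pivot fit is good. Continuing.

>>> drive_tool --steps '[{"slide":[0,0.0003,-0.0027],"dr":[0,0,0],"fingers":0.005},{"slide":[0,0.0008,-0.0053],"dr":[0,0,0],"fingers":0.005},{"slide":[0,0.0013,-0.0079],"dr":[0,0,0],"fingers":0.005},{"slide":[0,0.002,-0.0105],"dr":[0,0,0],"fingers":0.005}]'

```text
t: 19.93
eef_pos: [498.7, -97.6, 114.4]
tcp_rot: [-1.57, -0.0, -1.468]
ft_force: [-1.6, 4.4, -1.8]
opening: 0.131
```

```bash
python3 -c "
from h import *
plan(.04,n=4,px=-3.5,pz=68.8)
"
```

```text
t 19.93 p [ -21.7 -168.3  133.4] R 67.1 phi 1.297 F [-1.1  4.5 -1.8] fwd-push 1.6 radial-out -1.4 M [ 0.81 -0.01 -0.03] op 12.5 [-1.57  -0.    -1.468]
  slide [0, 0.0009, -0.0025]
  slide [0, 0.0017, -0.0051]
  slide [0, 0.0027, -0.0076]
  slide [0, 0.0038, -0.0100]
```

>>> drive_tool --steps '[{"slide":[-0.0003,0.0009,-0.0025],"dr":[0,0,0],"fingers":0.005},{"slide":[-0.0003,0.0017,-0.0051],"dr":[0,0,0],"fingers":0.005},{"slide":[-0.0003,0.0027,-0.0076],"dr":[0,0,0],"fingers":0.005},{"slide":[-0.0003,0.0038,-0.01],"dr":[0,0,0],"fingers":0.005}]'

```text
t: 20.27
eef_pos: [488.9, -98.6, 110.5]
tcp_rot: [-1.57, -0.0, -1.468]
ft_force: [-0.7, 2.5, -1.2]
opening: 0.131
```

```bash
python3 -c "
from h import *
plan(.04,n=4,px=-3.5,pz=68.8)
snap('wrist','w11.png')
"
```

```text
t 20.27 p [ -31.5 -168.3  129.5] R 66.9 phi 1.139 F [-0.4  2.5 -1.2] fwd-push 0.9 radial-out -0.9 M [ 0.41 -0.29 -0.05] op 12.4 [-1.57  -0.    -1.468]
  slide [0, 0.0012, -0.0024]
  slide [0, 0.0025, -0.0047]
  slide [0, 0.0038, -0.0071]
  slide [0, 0.0053, -0.0093]
```

View pics/w11.png

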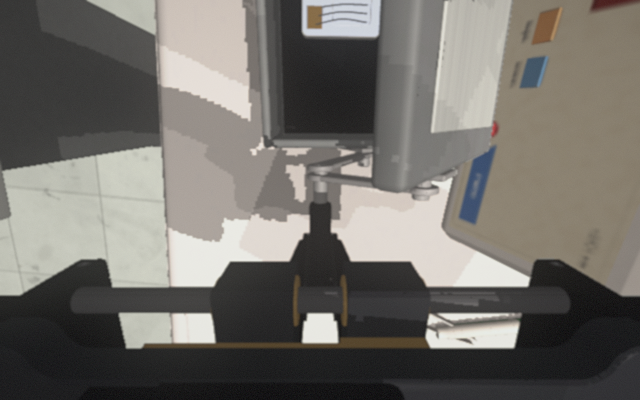

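>>> drive_tool --steps '[{"slide":[0,0.0012,-0.0024],"dr":[0,0,0],"fingers":0.005},{"slide":[0,0.0025,-0.0047],"dr":[0,0,0],"fingers":0.005},{"slide":[0,0.0038,-0.0071],"dr":[0,0,0],"fingers":0.005},{"slide":[0,0.0053,-0.0093],"dr":[0,0,0],"fingers":0.005}]'

```text
t: 20.65
eef_pos: [479.8, -99.5, 105.2]
tcp_rot: [-1.57, -0.0, -1.468]
ft_force: [-0.3, 2.1, -1.6]
opening: 0.126
```

```bash
python3 -c "
from h import *
plan(.04,n=4,px=-3.5,pz=68.8)
"
```

```text
t 20.65 p [ -40.7 -168.2  124.2] R 66.8 phi 0.979 F [-0.1  2.1 -1.6] fwd-push 1.0 radial-out -1.2 M [ 0.41 -0.13 -0.04] op 12.0 [-1.57  -0.    -1.468]
  slide [0, 0.0016, -0.0021]
  slide [0, 0.0032, -0.0043]
  slide [0, 0.0049, -0.0063]
  slide [0, 0.0067, -0.0083]
```

>>> drive_tool --steps '[{"slide":[0,0.0016,-0.0021],"dr":[0,0,0],"fingers":0.005},{"slide":[0,0.0032,-0.0043],"dr":[0,0,0],"fingers":0.005},{"slide":[0,0.0049,-0.0063],"dr":[0,0,0],"fingers":0.005},{"slide":[0,0.0067,-0.0083],"dr":[0,0,0],"fingers":0.005}]'

```text
t: 20.98
eef_pos: [471.6, -100.3, 98.5]
tcp_rot: [-1.57, -0.0, -1.468]
ft_force: [-0.6, 1.4, -3.0]
opening: 0.125
```

```bash
python3 -c "
from h import *
plan(.04,n=4,px=-3.5,pz=68.8)
"
```

```text
t 20.98 p [ -49.  -168.2  117.5] R 66.6 phi 0.820 F [-0.5  1.5 -3. ] fwd-push 2.4 radial-out -1.9 M [ 0.44 -0.18 -0.07] op 11.9 [-1.57  -0.    -1.468]
  slide [0, 0.0020, -0.0018]
  slide [0, 0.0039, -0.0037]
  slide [0, 0.0059, -0.0054]
  slide [0, 0.0080, -0.0071]
```

>>> drive_tool --steps '[{"slide":[0,0.002,-0.0018],"dr":[0,0,0],"fingers":0.005},{"slide":[0,0.004,-0.0036],"dr":[0,0,0],"fingers":0.005},{"slide":[0,0.006,-0.0053],"dr":[0,0,0],"fingers":0.005},{"slide":[0,0.0081,-0.007],"dr":[0,0,0],"fingers":0.005}]'

```text
t: 21.32
eef_pos: [464.7, -101.0, 90.4]
tcp_rot: [-1.57, -0.0, -1.468]
ft_force: [1.1, 3.0, -2.6]
opening: 0.128
```

```bash
python3 -c "
from h import *
plan(.04,n=4,px=-3.5,pz=68.8)
fitp([(38.3,121.2),(27.6,128.3),(15.8,133.4),(7.4,134.9),(-.7,135.7),(-11.2,135.3),(-21.7,133.3),(-31.5,129.5),(-40.7,124.1),(-49,117.4),(L(env.state()['eef_pos'])+[0,0,19])[[0,2]]])
"
```

```text
t 21.32 p [ -55.8 -168.2  109.4] R 66.2 phi 0.659 F [ 1.4  2.9 -2.6] fwd-push 1.2 radial-out -2.7 M [ 0.74 -0.73 -0.02] op 12.2 [-1.57  -0.    -1.468]
  slide [0, 0.0023, -0.0015]
  slide [0, 0.0045, -0.0030]
  slide [0, 0.0067, -0.0044]
  slide [0, 0.0090, -0.0057]
pivot [-2.93 68.77] [-0.3  -0.1   0.29 -0.07 -0.03  0.04  0.21  0.12 -0.01 -0.01 -0.32]
```

>>> drive_tool --steps '[{"slide":[0,0.0023,-0.0014],"dr":[0,0,0],"fingers":0.005},{"slide":[0,0.0046,-0.0027],"dr":[0,0,0],"fingers":0.005},{"slide":[0,0.0069,-0.004],"dr":[0,0,0],"fingers":0.005},{"slide":[0,0.0092,-0.0052],"dr":[0,0,0],"fingers":0.005}]'

```text
t: 21.65
eef_pos: [459.5, -101.5, 81.1]
tcp_rot: [-1.57, -0.0, -1.468]
ft_force: [-0.8, 3.8, -2.8]
opening: 0.123
```

```bash
python3 -c "
from h import *
plan(.04,n=4,px=-2.5,pz=68.8)
"
```

```text
t 21.65 p [ -61.1 -168.3  100.1] R 66.4 phi 0.491 F [-0.4  3.9 -2.8] fwd-push 2.7 radial-out -0.9 M [ 0.76 -0.35  0.02] op 11.7 [-1.57  -0.    -1.468]
  slide [0, 0.0024, -0.0012]
  slide [0, 0.0048, -0.0023]
  slide [0, 0.0073, -0.0033]
  slide [0, 0.0098, -0.0042]
```

>>> drive_tool --steps '[{"slide":[-0.0003,0.0024,-0.0012],"dr":[0,0,0],"fingers":0.005},{"slide":[-0.0003,0.0048,-0.0022],"dr":[0,0,0],"fingers":0.005},{"slide":[-0.0003,0.0073,-0.0032],"dr":[0,0,0],"fingers":0.005},{"slide":[-0.0003,0.0098,-0.0041],"dr":[0,0,0],"fingers":0.005}]'

```text
t: 21.98
eef_pos: [456.0, -101.8, 71.5]
tcp_rot: [-1.568, -0.001, -1.468]
ft_force: [4.6, 3.3, -2.4]
opening: 0.129
```

```bash
python3 -c "
from h import *
plan(.04,n=4,px=-2.5,pz=68.8)
snap('wrist','w12.png')
"
```

```text
t 21.98 p [ -64.6 -168.2   90.5] R 65.8 phi 0.336 F [ 4.9  2.8 -2.4] fwd-push 0.6 radial-out -5.4 M [ 0.74 -1.17 -0.03] op 12.3 [-1.568e+00 -1.000e-03 -1.468e+00]
  slide [0, 0.0027, -0.0005]
  slide [0, 0.0052, -0.0012]
  slide [0, 0.0078, -0.0018]
  slide [0, 0.0104, -0.0024]
```

View pics/w12.png

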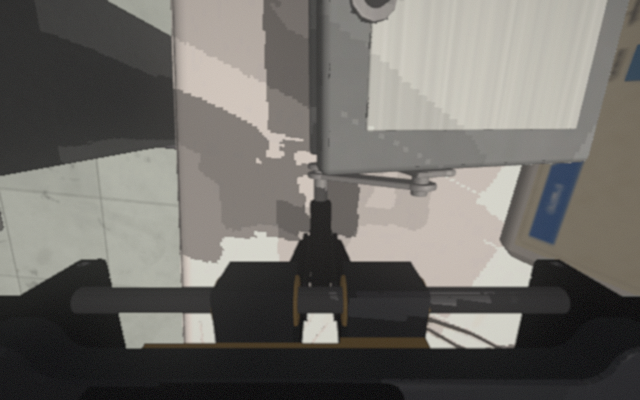

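```bash
python3 -c "
from h import *
snap('top','t16.png');snap('side','s16.png')
b=cv2.imread('pics/t16.png')[150:260,240:400];cv2.imwrite('pics/t16z.png',cv2.resize(b,None,fx=5,fy=5,interpolation=cv2.INTER_CUBIC))
a=cv2.imread('pics/s16.png')[140:270,260:380];cv2.imwrite('pics/s16z.png',cv2.resize(a,None,fx=5,fy=4.6,interpolation=cv2.INTER_CUBIC))
grip(-1.3,68.8)"
```

```text
t 22.13 p [ -64.6 -168.2   90.4] R 66.9 phi 0.329 F [ 4.5  1.8 -4.1] fwd-push 2.4 radial-out -5.5 M [ 0.48 -1.06 -0.03] op 12.1 [-1.569e+00 -1.000e-03 -1.468e+00]
```

View pics/t16z.png

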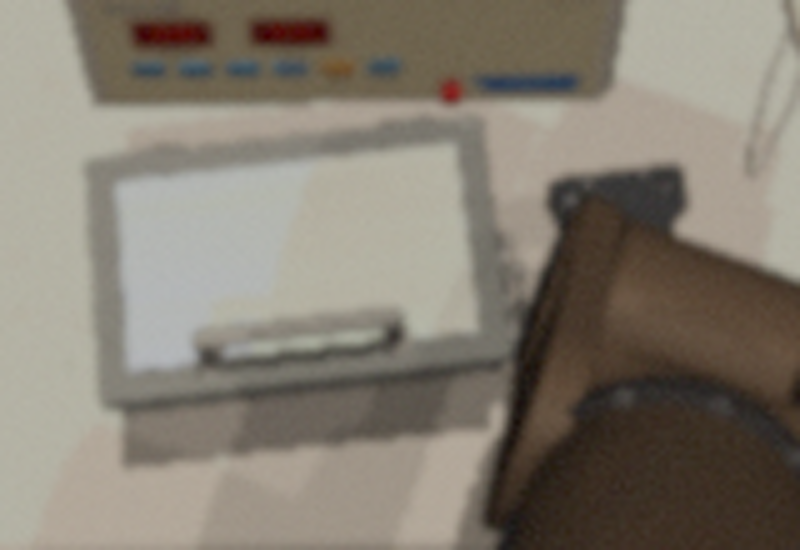

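View pics/s16z.png

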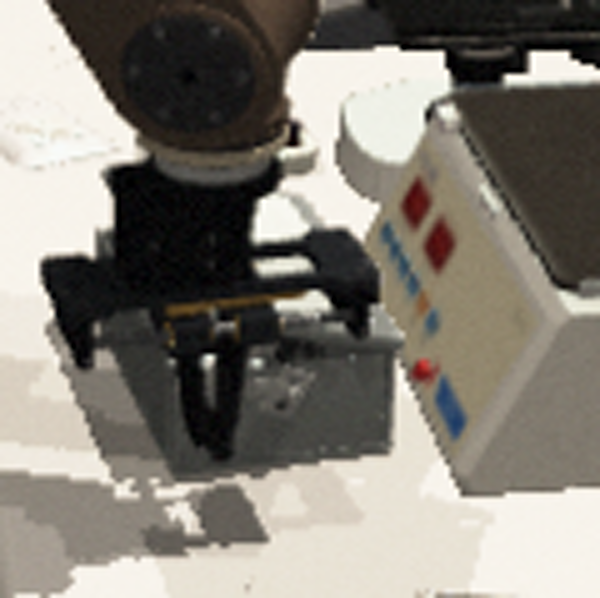

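>>> drive_tool --steps '[{"slide":[0,0.0024,0.0003],"dr":[0,0,0],"fingers":0.005},{"slide":[0,0.0048,0.0003],"dr":[0,0,0],"fingers":0.005},{"slide":[0,0.0072,0.0003],"dr":[0,0,0],"fingers":0.005}]'

```text
t: 22.38
eef_pos: [455.1, -101.8, 64.0]
tcp_rot: [-1.571, -0.0, -1.467]
ft_force: [-4.5, -5.1, 0.4]
opening: 0.129
```

```bash
python3 -c "
from h import *
plan(.04,n=4,px=-1.3,pz=68.8,k=5)
"
```

```text
t 22.38 p [ -65.5 -168.1   83. ] R 65.8 phi 0.218 F [-5.  -4.6  0.4] fwd-push 0.7 radial-out 5.0 M [-0.78  0.4   0.01] op 12.2 [-1.571 -0.    -1.467]
  slide [0, 0.0025, -0.0015]
  slide [0, 0.0051, -0.0019]
  slide [0, 0.0078, -0.0022]
  slide [0, 0.0106, -0.0025]
```

>>> drive_tool --steps '[{"slide":[0,0.0022,-0.0009],"dr":[0,0,0],"fingers":0.005},{"slide":[0,0.0046,-0.0012],"dr":[0,0,0],"fingers":0.005},{"slide":[0,0.0068,-0.0014],"dr":[0,0,0],"fingers":0.005}]'

```text
t: 22.63
eef_pos: [454.5, -101.8, 57.3]
tcp_rot: [-1.569, -0.0, -1.468]
ft_force: [-0.5, 1.0, -1.3]
opening: 0.129
```

```bash
python3 -c "
from h import *
plan(.04,n=4,px=-1.3,pz=68.8,k=5)
"
```

```text
t 22.63 p [ -66.1 -168.    76.3] R 65.2 phi 0.116 F [-0.4  1.  -1.3] fwd-push 1.4 radial-out 0.3 M [ 0.22 -0.38 -0.03] op 12.3 [-1.569 -0.    -1.468]
  slide [0, 0.0027, -0.0003]
  slide [0, 0.0053, -0.0005]
  slide [0, 0.0080, -0.0005]
  slide [0, 0.0107, -0.0004]
```

>>> drive_tool --steps '[{"slide":[0,0.0018,-0.0001],"dr":[0,0,0],"fingers":0.005},{"slide":[0,0.0036,-0.0002],"dr":[0,0,0],"fingers":0.005},{"slide":[0,0.0054,-0.0002],"dr":[0,0,0],"fingers":0.005}]'

```text
t: 22.88
eef_pos: [454.6, -101.8, 52.1]
tcp_rot: [-1.569, -0.001, -1.468]
ft_force: [3.4, 2.4, -1.4]
opening: 0.13
```

```bash
python3 -c "
from h import *
plan(.03,n=4,px=0.4,pz=68.8,k=5)
"
```

```text
t 22.88 p [ -66.  -168.    71.1] R 66.5 phi 0.034 F [ 3.6  2.1 -1.4] fwd-push 1.3 radial-out -3.6 M [ 0.45 -0.85 -0.06] op 12.4 [-1.569e+00 -1.000e-03 -1.468e+00]
  slide [0, 0.0020, 0.0007]
  slide [0, 0.0040, 0.0007]
  slide [0, 0.0060, 0.0008]
  slide [0, 0.0080, 0.0009]
```

>>> drive_tool --steps '[{"slide":[0,0.0015,0.0006],"dr":[0,0,0],"fingers":0.005},{"slide":[0,0.003,0.0008],"dr":[0,0,0],"fingers":0.005},{"slide":[0,0.0045,0.0009],"dr":[0,0,0],"fingers":0.005}]'

```text
t: 23.13
eef_pos: [455.0, -101.7, 47.5]
tcp_rot: [-1.57, -0.0, -1.468]
ft_force: [0.4, 0.8, -1.2]
opening: 0.127
```

```bash
python3 -c "
from h import *
plan(.03,n=4,px=0.4,pz=68.8,k=5)
"
```

```text
t 23.13 p [ -65.6 -168.    66.5] R 66.1 phi -0.035 F [ 0.5  0.7 -1.2] fwd-push 1.2 radial-out -0.4 M [ 0.16 -0.33 -0.03] op 12.1 [-1.57  -0.    -1.468]
  slide [0, 0.0020, 0.0002]
  slide [0, 0.0040, 0.0003]
  slide [0, 0.0060, 0.0006]
  slide [0, 0.0080, 0.0008]
```

>>> drive_tool --steps '[{"slide":[0,0.0012,0.0002],"dr":[0,0,0],"fingers":0.005},{"slide":[0,0.0024,0.0004],"dr":[0,0,0],"fingers":0.005},{"slide":[0,0.0036,0.0007],"dr":[0,0,0],"fingers":0.005}]'

```text
t: 23.38
eef_pos: [455.5, -101.6, 43.9]
tcp_rot: [-1.571, -0.0, -1.468]
ft_force: [-2.4, -1.1, 1.3]
opening: 0.127
```

```bash
python3 -c "
from h import *
plan(.03,n=4,px=0.4,pz=68.8,k=5)
"
```

```text
t 23.38 p [ -65.1 -167.9   62.9] R 65.7 phi -0.090 F [-2.5 -0.9  1.3] fwd-push -1.5 radial-out 2.3 M [-0.14  0.07 -0.01] op 12.1 [-1.571 -0.    -1.468]
  slide [0, 0.0021, -0.0003]
  slide [0, 0.0041, 0.0000]
  slide [0, 0.0061, 0.0004]
  slide [0, 0.0080, 0.0007]
```

>>> drive_tool --steps '[{"slide":[0,0.001,-0.0002],"dr":[0,0,0],"fingers":0.005},{"slide":[0,0.002,-0.0002],"dr":[0,0,0],"fingers":0.005}]'

```text
t: 23.55
eef_pos: [455.8, -101.6, 42.0]
tcp_rot: [-1.569, -0.0, -1.468]
ft_force: [0.5, 0.2, -1.7]
opening: 0.128
```

```bash
python3 -c "
from h import *
grip(.4,68.8)
snap('side','s17.png');snap('wrist','w13.png')
a=cv2.imread('pics/s17.png')[140:270,260:380];cv2.imwrite('pics/s17z.png',cv2.resize(a,None,fx=5,fy=4.6,interpolation=cv2.INTER_CUBIC))
"
```

```text
t 23.55 p [ -64.8 -168.    61. ] R 65.7 phi -0.119 F [ 0.5  0.2 -1.7] fwd-push 1.8 radial-out -0.3 M [ 0.26 -0.33 -0.02] op 12.2 [-1.569 -0.    -1.468]
```

View pics/s17z.png

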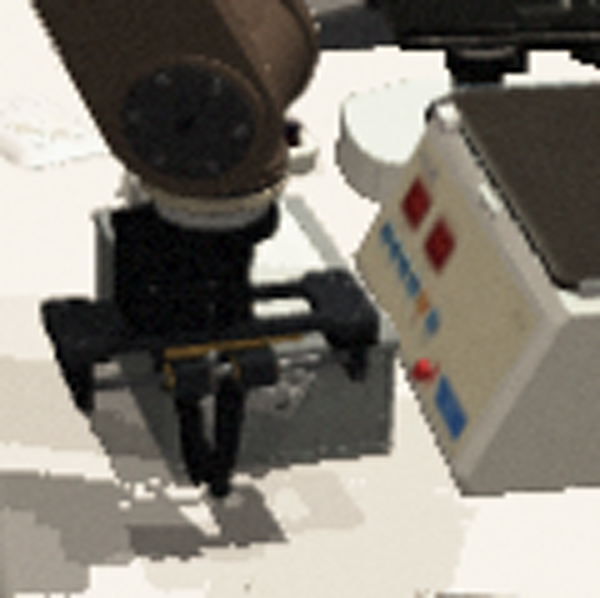

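View pics/w13.png

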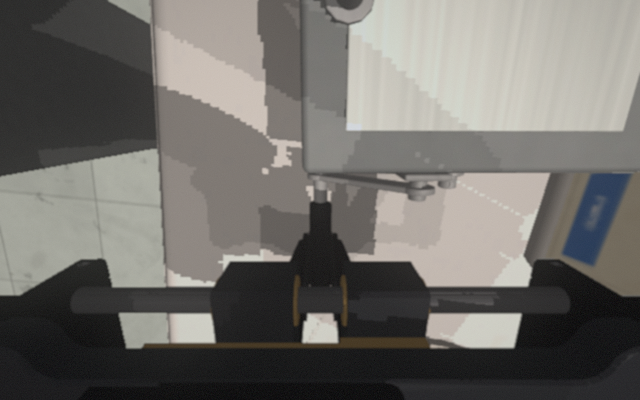

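>>> drive_tool --steps '[{"slide":[0,0.001,0.0002],"dr":[0,0,0],"fingers":0.005},{"slide":[0,0.002,0.0005],"dr":[0,0,0],"fingers":0.005}]'

```text
t: 23.82
eef_pos: [456.1, -101.6, 40.1]
tcp_rot: [-1.57, -0.0, -1.468]
ft_force: [0.3, 0.8, 0.4]
opening: 0.125
```

```bash
python3 -c "
from h import *
grip(.4,68.8)"
```

```text
t 23.82 p [ -64.4 -168.    59.1] R 65.6 phi -0.149 F [0.3 0.8 0.4] fwd-push -0.4 radial-out -0.4 M [ 0.21 -0.19  0.  ] op 11.9 [-1.57  -0.    -1.468]
```

>>> drive_tool --steps '[{"slide":[0,0.001,0.0002],"dr":[0,0,0],"fingers":0.005},{"slide":[0,0.002,0.0004],"dr":[0,0,0],"fingers":0.005}]'

```text
t: 23.98
eef_pos: [456.6, -101.5, 38.0]
tcp_rot: [-1.57, -0.0, -1.468]
ft_force: [-0.4, 2.3, 2.6]
opening: 0.125
```

```bash
python3 -c "
from h import *
grip(.4,68.8)"
```

```text
t 23.98 p [ -64. -168.   57.] R 65.5 phi -0.181 F [-0.1  2.3  2.6] fwd-push -2.6 radial-out -0.3 M [ 0.39 -0.4  -0.04] op 11.9 [-1.57  -0.    -1.468]
```

>>> drive_tool --steps '[{"slide":[0,0.0008,0.0002],"dr":[0,0,0],"fingers":0.005},{"slide":[0,0.0008,0.0002],"dr":[0,0,0],"fingers":0.005}]'

```text
t: 24.15
eef_pos: [456.8, -101.6, 37.2]
tcp_rot: [-1.57, -0.001, -1.468]
ft_force: [0.4, 0.8, 2.4]
opening: 0.128
```

```bash
python3 -c "
from h import *
grip(.4,68.8);snap('wrist','w14.png')"
```

```text
t 24.15 p [ -63.7 -168.    56.2] R 65.4 phi -0.194 F [0.5 0.8 2.4] fwd-push -2.2 radial-out -1.0 M [ 0.34 -0.33 -0.02] op 12.2 [-1.570e+00 -1.000e-03 -1.468e+00]
```

>>> drive_tool --steps '[{"slide":[0,0.0008,0.0003],"dr":[0,0,0],"fingers":0.005},{"slide":[0,0.0008,0.0003],"dr":[0,0,0],"fingers":0.005}]'

```text
t: 24.37
eef_pos: [457.1, -101.5, 36.5]
tcp_rot: [-1.57, -0.001, -1.468]
ft_force: [-0.2, 0.8, 3.5]
opening: 0.13
```

>>> drive_tool --steps '[{"slide":[0,0.0008,0.0003],"dr":[0,0,0],"fingers":0.005},{"slide":[0,0.0008,0.0003],"dr":[0,0,0],"fingers":0.005}]'

```text
t: 24.53
eef_pos: [457.4, -101.6, 35.7]
tcp_rot: [-1.57, -0.001, -1.468]
ft_force: [-1.7, -0.2, 5.9]
opening: 0.129
```

```bash
python3 -c "
from h import *
grip(.4,68.8)"
```

```text
t 24.53 p [ -63.2 -168.1   54.7] R 65.2 phi -0.218 F [-1.7 -0.   5.9] fwd-push -6.1 radial-out 0.4 M [ 0.22 -0.09  0.01] op 12.3 [-1.570e+00 -1.000e-03 -1.468e+00]
```

```bash
python3 -c "
from h import *
snap('top','t18.png');snap('side','s18.png')
a=cv2.imread('pics/top0.png')[165:245,250:345];b=cv2.imread('pics/t18.png')[165:245,250:345];c=cv2.imread('pics/t16.png')[165:245,250:345]
g=lambda i:cv2.cvtColor(i,cv2.COLOR_BGR2GRAY).astype(np.float32)
reg=np.s_[45:75,20:60]
for n,i in(('now',b),('t16',c)):
    # match bar patch
    T=g(a)[40:72,25:75]; r=cv2.matchTemplate(g(i)[34:78,19:81],T,cv2.TM_CCOEFF_NORMED); print(n,cv2.minMaxLoc(r), r[6,6])
    T=g(a)[5:60,5:40]; r=cv2.matchTemplate(g(i)[0:66,0:46],T,cv2.TM_CCOEFF_NORMED); print(n,cv2.minMaxLoc(r))
cv2.imwrite('pics/cmp.png',cv2.resize(np.hstack([a,b]),None,fx=4,fy=4,interpolation=cv2.INTER_CUBIC))
"
```

```text
now (0.5854527354240417, 0.9805143475532532, (12, 12), (7, 6)) 0.97915995
now (-0.006215250585228205, 0.9967097043991089, (11, 11), (5, 5))
t16 (0.2479175627231598, 0.8816736936569214, (12, 12), (4, 0)) 0.8007321
t16 (-0.18087761104106903, 0.8400255441665649, (11, 11), (4, 4))
```

View pics/cmp.png

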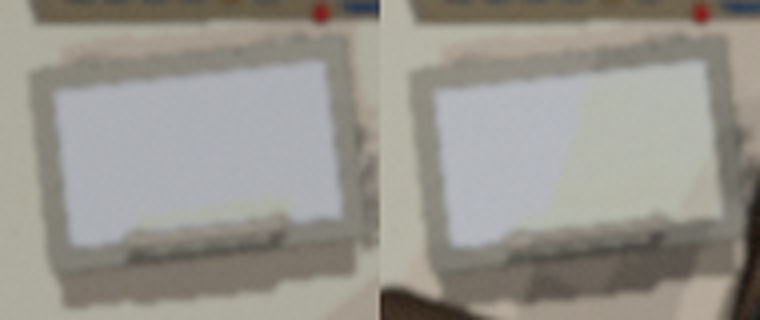

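>>> drive_tool --steps '[{"slide":[0,0.0006,0.0002],"dr":[0,0,0],"fingers":0.005},{"slide":[0,0.0006,0.0002],"dr":[0,0,0],"fingers":0.005}]'

```text
t: 24.8
eef_pos: [457.5, -101.5, 35.2]
tcp_rot: [-1.57, -0.001, -1.468]
ft_force: [-0.7, 1.0, 7.4]
opening: 0.125
```

```bash
python3 -c "
from h import *
grip(.4,68.8)"
```

```text
t 24.8 p [ -63.  -168.1   54.2] R 65.1 phi -0.227 F [-0.6  1.1  7.4] fwd-push -7.4 radial-out -1.1 M [ 0.15 -0.06 -0.01] op 11.9 [-1.570e+00 -1.000e-03 -1.468e+00]
```

```bash
python3 -c "
from h import *
m=optics.camera_model('wrist');im=snap('wrist','w15.png')
for th in [0,.03,.06]:
    def Q(x,y,z):
        dx,dz=x-70,z-80; return W(70+dx*np.cos(th)+dz*np.sin(th),y,80-dx*np.sin(th)+dz*np.cos(th))
    print(th,proj(m,Q(-70,-110,92)).round(1),proj(m,Q(70,-110,92)).round(1),proj(m,Q(-55,-45,137)).round(1))
a=cv2.imread('pics/w15.png')[0:220,270:470];cv2.imwrite('pics/w15z.png',cv2.resize(a,None,fx=3.5,fy=2.7*1.0,interpolation=cv2.INTER_CUBIC))
a=cv2.imread('pics/s18.png')[150:270,260:380];b=cv2.imread('pics/side0.png')[150:270,260:380];cv2.imwrite('pics/cs.png',cv2.resize(np.hstack([b,a]),None,fx=3.3,fy=3.3,interpolation=cv2.INTER_CUBIC))
"
```

```text
0 [301.4 173.5] [657.6 174.5] [ 363.9 -135.5]
0.03 [301.9 175.5] [658.5 174.5] [ 377.6 -153.7]
0.06 [302.7 177.7] [659.4 174.5] [ 394.  -174.5]
```

View pics/w15z.png

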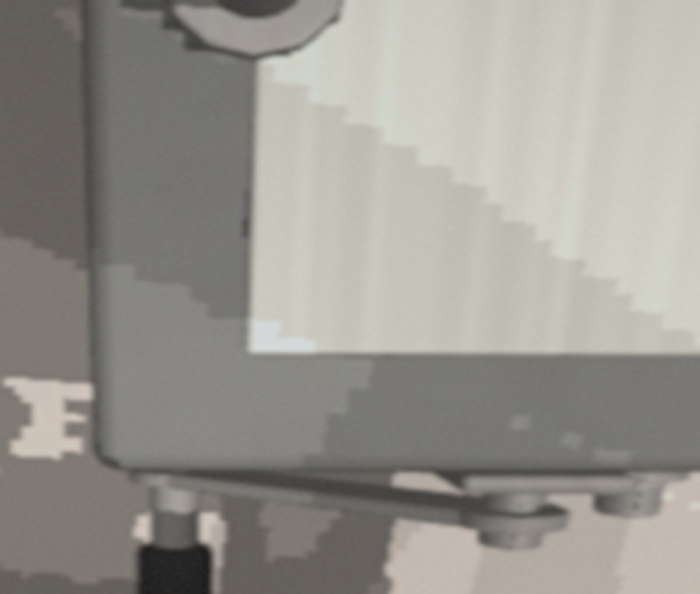

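View pics/cs.png

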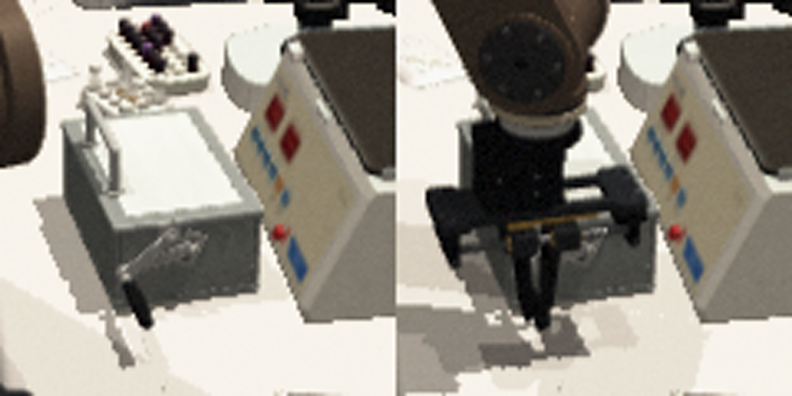

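>>> drive_tool --steps '[{"slide":[0,0.0005,0.0002],"dr":[0,0,0],"fingers":0.005},{"slide":[0,0.0005,0.0002],"dr":[0,0,0],"fingers":0.005},{"slide":[0,0.0005,0.0002],"dr":[0,0,0],"fingers":0.005}]'

```text
t: 25.1
eef_pos: [457.7, -101.5, 34.8]
tcp_rot: [-1.57, -0.001, -1.468]
ft_force: [-1.8, -0.5, 7.6]
opening: 0.126
```

```bash
python3 -c "
from h import *
grip(.4,68.8)"
```

```text
t 25.1 p [ -62.9 -168.1   53.8] R 65.0 phi -0.233 F [-1.8 -0.3  7.6] fwd-push -7.8 radial-out 0.0 M [ 0.04  0.06 -0.07] op 12.0 [-1.570e+00 -1.000e-03 -1.468e+00]
```

>>> drive_tool --steps '[{"slide":[0,0.0006,0.0002],"dr":[0,0,0],"fingers":0.005},{"slide":[0,0.0006,0.0002],"dr":[0,0,0],"fingers":0.005}]'

```text
t: 25.27
eef_pos: [457.9, -101.5, 34.2]
tcp_rot: [-1.57, -0.001, -1.468]
ft_force: [-2.7, -0.0, 7.5]
opening: 0.125
```

```bash
python3 -c "
from h import *
grip(.4,68.8)"
```

```text
t 25.27 p [ -62.7 -168.1   53.2] R 65.0 phi -0.243 F [-2.7  0.2  7.5] fwd-push -7.9 radial-out 0.8 M [ 0.02  0.16 -0.07] op 11.9 [-1.570e+00 -1.000e-03 -1.468e+00]
```

```bash
python3 -c "
from h import *
m=optics.camera_model('wrist');snap('wrist','w16.png')
for z in (48,51,54,57): print(z,[proj(m,W(-63,y,z)).round(1) for y in (-113,-136)], proj(m,W(-63,-136,z+6.5)).round(1))
import json
m3=json.load(open('w3.json'))
for z in (48,51,54,57): print(z,[proj(m3,W(-63.6,y,z)).round(1) for y in (-113,-136,-202)], 'obs', (290+120/3,391/3),(290+121/3,553/3))
a=cv2.imread('pics/w16.png')[150:260,260:420];cv2.imwrite('pics/w16z.png',cv2.resize(a,None,fx=5,fy=5,interpolation=cv2.INTER_CUBIC))
"
```

```text
48 [array([318.7, 164.3]), array([318.6, 205.4])] [318.6 208.9]
51 [array([318.7, 165.2]), array([318.6, 207. ])] [318.5 210.6]
54 [array([318.6, 166.1]), array([318.6, 208.6])] [318.5 212.3]
57 [array([318.6, 167. ]), array([318.5, 210.3])] [318.5 214.2]
48 [array([329.1, 109.6]), array([329.4, 130.2]), array([330.1, 185.2])] obs (330.0, 130.33333333333334) (330.3333333333333, 184.33333333333334)
51 [array([329.2, 109.5]), array([329.5, 130.3]), array([330.2, 185.8])] obs (330.0, 130.33333333333334) (330.3333333333333, 184.33333333333334)
54 [array([329.3, 109.4]), array([329.6, 130.4]), array([330.3, 186.3])] obs (330.0, 130.33333333333334) (330.3333333333333, 184.33333333333334)
57 [array([329.4, 109.3]), array([329.6, 130.5]), array([330.3, 186.9])] obs (330.0, 130.33333333333334) (330.3333333333333, 184.33333333333334)
```

View pics/w16z.png

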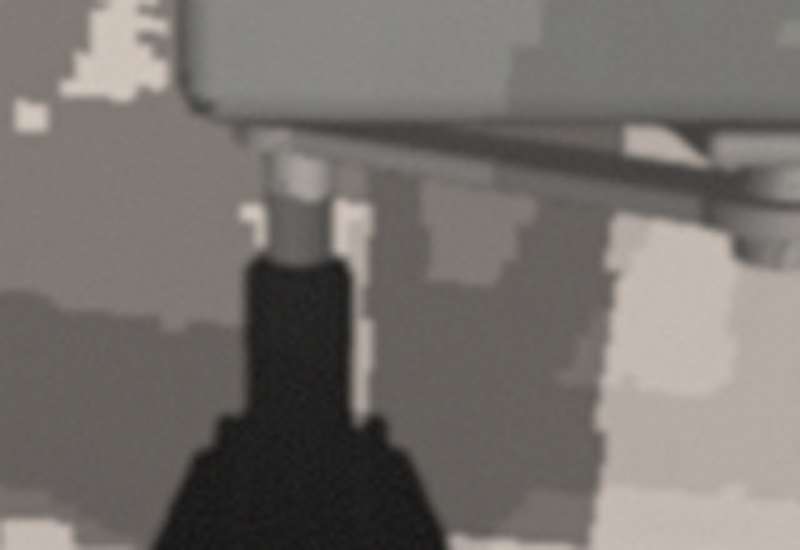

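>>> drive_tool --steps '[{"slide":[0,-0.0005,0.0003],"dr":[0,0,0],"fingers":0.005},{"slide":[0,-0.0005,0.0003],"dr":[0,0,0],"fingers":0.005}]'

```text
t: 25.48
eef_pos: [457.8, -101.5, 34.6]
tcp_rot: [-1.571, -0.0, -1.468]
ft_force: [-3.5, -2.1, 6.0]
opening: 0.126
```

```bash
python3 -c "
from h import *
grip(.4,68.8)"
```

```text
t 25.48 p [ -62.8 -168.1   53.6] R 65.0 phi -0.236 F [-3.7 -1.7  6. ] fwd-push -6.7 radial-out 2.2 M [-0.3   0.43 -0.03] op 12.0 [-1.571 -0.    -1.468]
```

>>> drive_tool --steps '[{"slide":[0,-0.0012,-0.0005],"dr":[0,0,0],"fingers":0.005},{"slide":[0,-0.0012,-0.0005],"dr":[0,0,0],"fingers":0.005}]'

```text
t: 25.65
eef_pos: [457.4, -101.5, 35.7]
tcp_rot: [-1.571, -0.0, -1.468]
ft_force: [-3.2, -2.2, 2.1]
opening: 0.13
```

```bash
python3 -c "
from h import *
grip(.4,68.8)"
```

```text
t 25.65 p [ -63.2 -168.    54.7] R 65.2 phi -0.219 F [-3.4 -1.9  2.1] fwd-push -2.8 radial-out 2.8 M [-0.32  0.36  0.04] op 12.3 [-1.571 -0.    -1.468]
```

Nearly neutral. Release, then rise.

>>> drive_tool --steps '[{"slide":[0,0,-0.0005],"dr":[0,0,0],"fingers":0.02},{"slide":[0,0,-0.0005],"dr":[0,0,0],"fingers":0.035},{"slide":[0,0,-0.0005],"dr":[0,0,0],"fingers":0.035},{"slide":[0,0,-0.0005],"dr":[0,0,0],"fingers":0.035}]'

```text
t: 25.98
eef_pos: [457.4, -101.5, 35.6]
tcp_rot: [-1.57, -0.001, -1.468]
ft_force: [0.5, -0.0, 0.5]
opening: 0.342
```

```bash
python3 -c "
from h import *
grip(.4,68.8);snap('wrist','w17.png')
a=cv2.imread('pics/w17.png')[150:260,260:420];cv2.imwrite('pics/w17z.png',cv2.resize(a,None,fx=5,fy=5,interpolation=cv2.INTER_CUBIC))"
```

```text
t 25.98 p [ -63.2 -168.    54.6] R 65.2 phi -0.219 F [ 0.5 -0.1  0.5] fwd-push -0.4 radial-out -0.6 M [-0.04 -0.13  0.01] op 32.5 [-1.570e+00 -1.000e-03 -1.468e+00]
```

View pics/w17z.png

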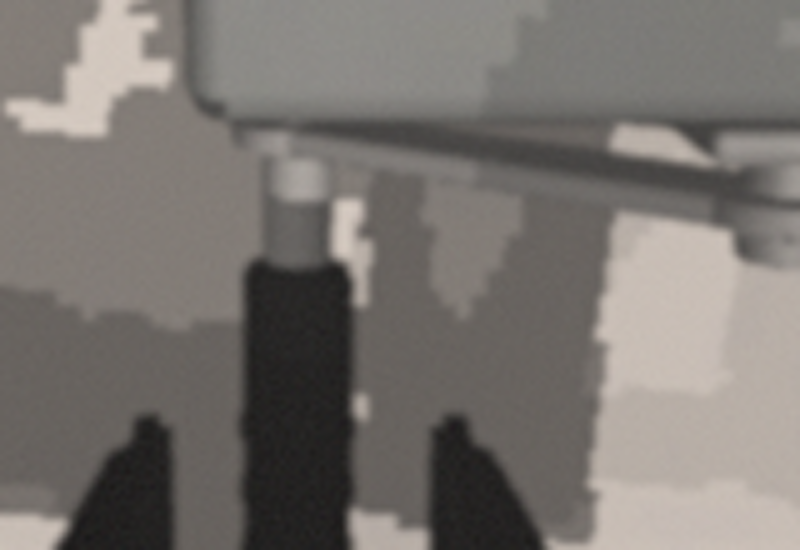

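>>> drive_tool --steps '[{"slide":[0,-0.02,0],"dr":[0,0,0],"fingers":0.035},{"slide":[0,-0.06,0],"dr":[0,0,0],"fingers":0.035},{"slide":[0,-0.1,0],"dr":[0,0,0],"fingers":0.035},{"slide":[0,-0.14,0],"dr":[0,0,0],"fingers":0.035},{"slide":[0.02,-0.18,0],"dr":[0,0,0],"fingers":0.035}]'

```text
t: 26.45
eef_pos: [458.2, -118.3, 215.3]
tcp_rot: [-1.57, -0.0, -1.466]
ft_force: [1.0, -0.5, -0.1]
opening: 0.366
```

>>> drive_tool --steps '[{"slide":[0.18,0,0],"dr":[0,0,0],"fingers":0.035},{"slide":[0.18,0,0],"dr":[0,0,0],"fingers":0.035},{"slide":[0.18,0,0],"dr":[0,0,0],"fingers":0.035},{"slide":[0.18,0,0],"dr":[0,0,0],"fingers":0.035},{"slide":[0.18,0,0],"dr":[0,0,0],"fingers":0.035}]'

```text
t: 26.87
eef_pos: [477.6, -303.7, 212.8]
tcp_rot: [-1.569, -0.002, -1.47]
ft_force: [-0.6, 0.0, -0.3]
opening: 0.369
```

```bash
python3 -c "
from h import *
s=env.state();print(s['t'],s['eef_pos'],s['ft_force'])
snap('top','t20.png');snap('side','s20.png')
def al(x,y,n,s):
    g=lambda i:cv2.cvtColor(cv2.imread(i),cv2.COLOR_BGR2GRAY).astype(np.float32)[s]
    print(n,cv2.phaseCorrelate(g(x),g(y)))
al('pics/side0.png','pics/s20.png','side lid+bar',np.s_[180:215,278:335])
al('pics/side0.png','pics/s20.png','side handle',np.s_[215:255,285:315])
al('pics/side0.png','pics/s20.png','side rack',np.s_[170:190,284:322])
al('pics/side0.png','pics/s20.png','side cup',np.s_[272:308,348:382])
al('pics/top0.png','pics/t20.png','top bar',np.s_[205:240,265:335])
a=cv2.imread('pics/s20.png')[150:270,260:380];b=cv2.imread('pics/side0.png')[150:270,260:380];cv2.imwrite('pics/cs2.png',cv2.resize(np.hstack([b,a]),None,fx=3.3,fy=3.3,interpolation=cv2.INTER_CUBIC))
"
```

```text
26.8667 [ 477.64380596 -303.6965297   212.83678622] [-0.60205735  0.04081601 -0.34235278]
side lid+bar ((-0.1062179838571744, 0.4521397924341528), 0.31856153198966275)
side handle ((0.16861659044804256, 0.0763350696832319), 0.9560329031944275)
side rack ((-2.1542297554052006, -0.5403906415402471), 0.2317883116006851)
side cup ((0.06597663140315291, 0.01741718403562942), 0.9043685749725059)
top bar ((-0.09040481231871667, 0.025757247172482067), 0.9188150433294567)
```

View pics/cs2.png

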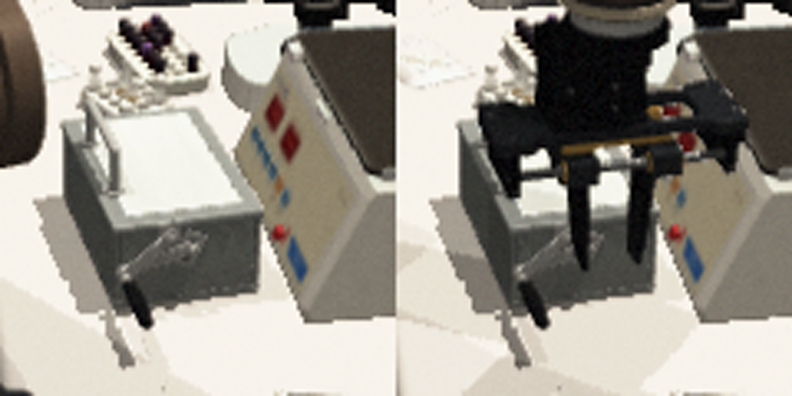

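View pics/t20.png

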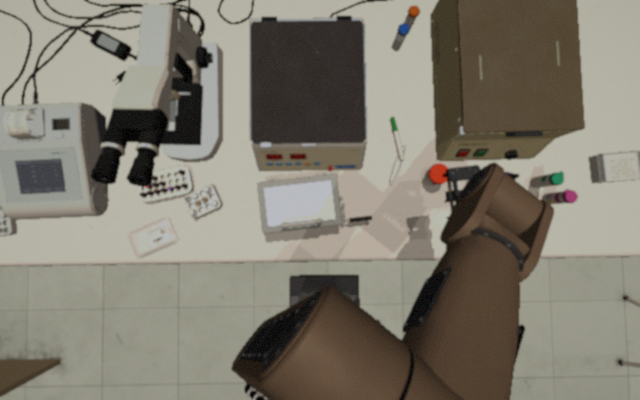

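>>> drive_tool --steps '[{"slide":[0,0,0],"dr":[0,0,0],"fingers":0.035},{"slide":[0,0,0],"dr":[0,0,0],"fingers":0.035},{"slide":[0,0,0],"dr":[0,0,0],"fingers":0.035}]'

```text
t: 27.22
eef_pos: [477.5, -297.6, 213.2]
tcp_rot: [-1.57, -0.0, -1.466]
ft_force: [-0.4, -0.5, -0.0]
opening: 0.367
```

```bash
python3 -c "
from h import *
g=lambda i,s:cv2.cvtColor(cv2.imread(i),cv2.COLOR_BGR2GRAY).astype(np.float32)[s]
for s in (np.s_[165:225,135:225],): print('rack top',cv2.phaseCorrelate(g('pics/top0.png',s),g('pics/t20.png',s)))
print(env.job_done())"
```

```text
rack top ((0.06635786883808947, -0.0016580071638614413), 0.9500872752401563)
the job is handed in; nothing more can be done
None
```

I did the whole job in the order asked and handed it in at about 27 s of the 72 s. The lid went up by its bar until the stay locked, the cartridge was laid inside, and the handle broke the joint and led the lid down until it was shut.

**Last checks**
- **Lid and stay:** compared with the starting pictures, the bar (top view) and the stay handle (side view) are back within 0.2 px. Neither the lid nor the handle moved when I let go.
- **Cartridge:** it was seen lying flat on the chest floor before the lid was closed.
- **Cup and rack:** both are unmoved to within 0.1 px (cup in the side view, rack in the top view).
- **Robot:** it stands clear, reading about zero force.

**What went less cleanly or disagreed**
- **Bar, mid-lift:** the radial force briefly reached 23 to 27 N, because my first estimate of the hinge circle was a few mm off. I corrected it at once.
- **Open stop:** one reading reached 10.9 N in total, about 7 N above the level just before it.
- **Closing:** I pressed about 7 to 8 N at the handle after the lid touched, then eased off before releasing.
- **Stay pin:** the position worked out from the arm's path and the one from the pictures differ by about 5 to 6 mm. Handle forces stayed below 9 N, so I do not think the pin was dragged, but I could not check it directly.
- **Two weak picture comparisons:** the side-view checks of the lid with its bar and of the rack were spoiled by the arm being in the way, so I relied on the top view for those.

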